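# Chuck a supply board for rework and shut its kit drawer

## Robot

A 6-joint arm with a two-finger parallel gripper is mounted at the origin on a cart in front of the work surface, level with it; the furniture and walls round the work are solid. World frame = base frame: x ahead of the robot, y to its left, z up, the work surface at z = 0. Lengths are in m, angles in rad, forces in N, time in s.
With the tool pointing down it reaches from about 0.35 to 0.975 m from the base axis. Payload 4.9 kg.
Tool frame: the origin (TCP) lies at the very end of the fingers, on their centre line; the grasp point (between the pads) lies 19 mm behind it; z points along the fingers, y is the line along which they close (so a half turn about z gives the same grasp; the last joint's range is limited). The gripper opens to 85 mm and grips with 20 to 120 N. Pads are 22 mm wide; open, the fingers measure 114 mm over their backs; the gripper's body (76 mm by 85 mm) begins 54 mm behind the grasp point. The pads swing forward as they close: fully open they stand 13 mm farther back than shut.
Start: joints at [0.984, 0.053, 1.613, -0, 1.476, -0.119], TCP at [0.282, 0.558, 0.231] pointing down, gripper open.
Joint ranges: [-3.01, 3.01], [-1.01, 2.22], [0.06, 2.58], [-1.02, 4.17], [0.09, 2.62], [-3.14, 3.14]. Speed limits (rad/s): [2.57, 2.57, 3.14, 3.14, 3.14, 3.14].

## Interface

Orientations are given as a unit quaternion [w, x, y, z].
In Python, from plant import state, optics, ticket, nets gives the robot as it stands. The module is installed in compiled form; this text tells all that it offers.
- The arm moves only by the shell command python3 -m inch 'ROWS' [OPENING]. ROWS is JSON, a list of rows, each an object of numbers: "dx", "dy", "dz": the shift along the tool's x, y, z as a fraction of full scale; "rx", "ry", "rz": the turn, a rotation vector about the tool's x, y, z as a fraction of full scale. In form: [{"dx": .., "dy": .., "dz": .., "rx": .., "ry": .., "rz": ..}, ...]. A call has 1 to 5 rows; each row is the pose to reach, as a shift and turn from the pose commanded when the call began, along the tool's axes at that moment; what a row does not reach only later rows make up. Full scale, the value 1, is 0.8 m for a shift and 1.5 rad for a turn. A row lasts 1/10 s, in which the tool goes at most 50 mm and 8.59 degrees, less where a joint would pass 70% of its speed; a pose out of reach is approached as far as the arm can. A call with a number of a shift or a turn outside -1 to 1 is refused whole. A call with a gripper value outside its range is refused whole. OPENING is the opening, from -1 (shut) to 1 (fully open), set as the call begins (- or left out, the last holds). The fingers move at their own pace and stop on an object; the grip force is fixed at half the most. Time passes only in rows, so rows that repeat a pose let the fingers close. It gives the time, the measured TCP pose, the force, the opening and the grip force at its end, in the units of the state.
- state(): the state, without advancing time (a new reading comes with each control period).
- optics.grab_frame(name): name is "scene" or "side" or "wrist"; returns the picture (420x560x3 uint8, red, green, blue); there is no depth.
- optics.camera_info(name): a dict with "fx", "fy", "cx", "cy" (pixels), "R" (3x3) and "t" (3): a world point X has camera coordinates R X + t. Camera axes: x right, y down, z forward; pixel columns grow to the right and rows downward; lengths in m; the calibration is good to about 2 mm. A picture is of the moment at which its call begins: read the wrist's pose just before it. camera_info takes no time and is no camera call; for the wrist camera it gives the pose at the moment of the call.
- ticket.job_done(): hands the job in; it is judged then, once.
Trained networks look in the newest picture that a camera, given by its name, has taken for a name from the list of things; names that differ only in an ending like _2 or _b are one class to them, and where a whole thing is asked for, a point or a joint stands for the part that bears it (a point fixed in the world has none). Each returns a list of dicts, best first, with "confidence" (0 to 1); they miss things now and then, are a little off and sometimes report something else, mostly with a low value. They report only what shows in the picture. A call takes as long as a camera call.
- nets.boxes_of(camera, name): "bbox" ([centre column, centre row, width, height] in pixels, round what is visible of it).
- nets.outline_of(camera, name): "pixels" (420x560 bool, what is visible of it) and "bbox" ([centre column, centre row, width, height] in pixels, round what is visible of it).
The state is a dict: "time": time; "joint_pos": joint angles; "joint_vel": joint speeds; "joint_efforts": joint torques, N m; "tool_pos": TCP position; "tool_rot": TCP orientation; "contact_force": force on the tool from outside, world axes, zero at the start; "ft_torque": the same for the moment, N m; "gripper_width": opening from 0.0 (shut) to 1.0 (fully open); "grasp_force": force on a finger pad.
Only numpy, scipy, OpenCV 4.12 (cv2) and the standard library are available. Lean on these libraries where they do the work, as an engineer would, in place of code of your own. Each camera call takes 0.05 s, during which the arm holds its last target. There are 200 camera calls.

## Task

Lift the supply board out of the open kit drawer and lay it flat on the two white rest bars of the round chuck, its long side reaching from jaw to jaw, then push the empty drawer fully home until its catch clicks. Then turn the chuck's dark ring clockwise (seen from above) by its upright pegs, at least one full turn, until both jaws press firmly on the ends of the board, and leave it clamped; do not knock the bottle over or shift the other loose things on the bench.

Things in the scene. Friction and masses are not known exactly. Their poses are not given: they have to be found in the camera images.
- board: Supply board: green circuit board 98 x 60 mm, 50 g. Origin: centre of its underside; x along the 98 mm, y across the 60 mm, z up. Bare board 4 mm thick; components on it form a block 78 x 48 mm, to 28 mm above the underside. Grasp across the 60 mm by the board's edges. Starts in the drawer, underside 24 mm above the bench, long side about crosswise to the drawer's travel.
- kit_drawer (a joint): Opening of the kit drawer in m: 0 = fully home, 0.150 = fully open. About 1 N of friction; at about 12 to 8 mm a spring ball catch resists with up to about 7 N, then, from about 6 mm on, it draws the drawer home and holds it there against a stop.
- drawer_lip (a point): Middle of the outer edge of the aluminium pull lip (90 mm wide, 4 mm thick) on the blue drawer front: 57 mm above the bench, foremost point of the drawer, 13 mm ahead of the cabinet's front edge when home. The flat drawer front, 156 mm wide, 8 to 60 mm above the bench, lies 8 mm behind it; the inside begins 13 mm behind it.
- kit_cabinet: Low grey steel cabinet with the drawer, fixed: 195 mm deep (x), 160 wide (y), 66 high. Origin: centre of its underside; the drawer opens along its -x. Inside the drawer: floor 10 mm above the bench, side walls to 35 mm; the board lies on two dark foam rails running front to back; between them, under the board's middle, is a gap 54 mm wide and 14 mm deep for fingertips.
- chuck: Round self-centring two-jaw chuck, face up, fixed, 188 mm across. Origin: centre of its underside. Jaws (30 mm wide, tops 52 mm above the bench, within 71 mm of the centre) move inward together along its y axis. The board belongs on the two white rest bars, its centre over the chuck's centre, its 98 mm length along the chuck's y (either way round), underside 42 mm above the bench.
- chuck_rest (a point): Centre of the chuck at the height of the tops of the rest bars, 42 mm above the bench. The bars (50 mm along the chuck's x, 12 mm along y) stand 32 mm either side of it along y; between them is a free gap 52 mm wide and 14 mm deep for fingertips, down to the chuck's face 28 mm above the bench.
- scroll_ring (a joint): Angle of the chuck's ring in rad: grows as it turns clockwise seen from above, from 0 (jaws fully open, stop) to 7.7 (stop). A full turn brings each jaw in by 10.5 mm. About 0.3 N m of friction; stays where left. The pads meet a centred board at about 6.6 rad, pressing with about 3 N at once, 5 N at 7.2 rad, 7 N at 7.7 rad.
- peg_red (a point): Middle of the ring's red upright peg: plain handle 17 mm in diameter, 26 to 85 mm above the bench (this point 65 mm), 81 mm from the chuck's centre. It goes round with the ring, outside the jaws. Fingertips kept 56 mm or more above the bench pass over the jaws.
- peg_black_1 (a point): Middle of a black upright peg like the red one, 120 degrees anticlockwise of it seen from above.
- peg_black_2 (a point): Middle of the other black upright peg, 120 degrees clockwise of the red one seen from above.
- pad_left: Sprung black rubber pad (36 mm wide, 39 to 52 mm above the bench) on the jaw at the chuck's +y side; with jaws fully open its face is 60 mm from the centre. The body's origin is at the chuck's centre and moves with the pad.
- pad_right: The same pad on the jaw at the chuck's -y side.
- flux_bottle: Small amber dropper bottle with a white cap, 35 mm across, 108 mm tall, standing loose on the bench to the robot's side of the chuck; bystander. Origin: centre of its underside.
- solder_spool: Solder wire reel, 60 mm across, 47 mm tall, loose; bystander. Origin: centre of its underside.
- transformer_2: Small black and yellow transformer, 26 x 34 x 28 mm, loose, beyond the chuck; bystander. Origin: centre of its underside.

How it is judged:
On the way, in this order (a step that is already met when the one before it is completed fails the run):
1. the board lies released on the rest bars, between the jaws (x of board in the frame of chuck between -0.012 and 0.012 m and y of board in the frame of chuck between -0.011 and 0.011 m and z of board in the frame of chuck between 0.039 and 0.045 m and angle between the x axis of board and the y axis of chuck, either way round below 0.2 rad and angle between board's own z axis and vertical below 0.08 rad and contact force between the fingers and board below 0.1 N), for 0.2 s.
2. the drawer is fully home (value of joint kit_drawer below 0.003 m), for 0.2 s.
3. the ring has been turned a full turn and both pads press on the board (value of joint scroll_ring above 6.6 rad and contact force between each of pad_left, pad_right and board above 2 N), for 0.2 s.
At the end, for the whole second after the job is handed in: Ring over 6.6 rad with both pads pressing the board with over 2 N; board flat on the rest bars (height within 3 mm, tilt under 0.08 rad), centred within 3 mm between the jaws and 13 mm sideways, square within 0.1 rad, at rest; drawer home within 3 mm (all of step 3 and value of joint kit_drawer below 0.003 m and x of board in the frame of chuck between -0.013 and 0.013 m and y of board in the frame of chuck between -0.003 and 0.003 m and z of board in the frame of chuck between 0.039 and 0.045 m and angle between the x axis of board and the y axis of chuck, either way round below 0.1 rad and angle between board's own z axis and vertical below 0.08 rad and linear speed of board below 0.02 m/s); the robot touches nothing.
It fails at once if the bottle is knocked over (angle between flux_bottle's own z axis and vertical above 0.5 rad).
It fails at once if a bystander is shifted by more than 30 mm (distance of any of flux_bottle, solder_spool, transformer_2 from where it was at the start of the episode above 0.03 m).
It also fails if it takes over 69 s, if anything falls off the work surface, if the arm or the gripper's body presses on something with over 40 N, if the wrist force passes 120 N, or if a joint passes its speed limit or range.

## Working session

There is one attempt and no reset: what is moved stays moved. The work goes in short steps, Python scripts to look and compute and a shell command to move; the robot and the scene stay as the last step left them, time stands still between calls to the robot, and variables do not carry over. Pictures are saved under pics/ and viewed, at most 10 in all, crops included, and the job is handed in when it is done.

```bash
mkdir -p pics
cat > h.py <<'E'
import numpy as np, cv2
from plant import state, optics, ticket, nets
def save(cam,name):
    im=optics.grab_frame(cam); cv2.imwrite('pics/'+name,im[:,:,::-1]); return im
def ray(cam,u,v,z,info=None):
    c=info or optics.camera_info(cam); R=np.array(c['R']);t=np.array(c['t'])
    d=R.T@np.array([(u-c['cx'])/c['fx'],(v-c['cy'])/c['fy'],1]); o=-R.T@t
    return o+d*(z-o[2])/d[2]
def proj(cam,X,info=None):
    c=info or optics.camera_info(cam); p=np.array(c['R'])@np.array(X)+np.array(c['t'])
    return np.array([c['fx']*p[0]/p[2]+c['cx'],c['fy']*p[1]/p[2]+c['cy']])
E
python3 - <<'E'
from h import *
s=state(); print(s['time'],s['tool_pos'],s['tool_rot'],s['gripper_width'])
a=save('scene','a.png'); 
for n in ['board','kit_cabinet','drawer_lip','chuck','peg_red','peg_black_1','flux_bottle','solder_spool','transformer_2','pad_left']:
    print(n,[(np.round(d['bbox']).tolist(),round(d['confidence'],2)) for d in nets.boxes_of('scene',n)[:3]])
b=save('side','b.png')
for c in('scene','side'):
    i=optics.camera_info(c); print(c,-np.array(i['R']).T@i['t'],i['fx'])
E
```

```text
0.0 [0.28146951 0.55730766 0.23005764] [-3.56531295e-04  2.31786083e-01  9.72766226e-01 -9.76724985e-04] 1.0018468501472728
board [([201.0, 222.0, 41.0, 15.0], 0.55)]
kit_cabinet [([197.0, 208.0, 65.0, 83.0], 0.91)]
drawer_lip [([197.0, 226.0, 64.0, 49.0], 0.94)]
chuck [([350.0, 222.0, 71.0, 58.0], 0.91), ([196.0, 207.0, 64.0, 86.0], 0.39), ([198.0, 226.0, 65.0, 48.0], 0.36)]
peg_red [([352.0, 220.0, 68.0, 57.0], 0.77)]
peg_black_1 [([351.0, 220.0, 73.0, 60.0], 0.63)]
flux_bottle [([200.0, 223.0, 39.0, 14.0], 0.67), ([320.0, 251.0, 15.0, 35.0], 0.66)]
solder_spool [([197.0, 206.0, 68.0, 84.0], 0.74), ([160.0, 268.0, 24.0, 28.0], 0.58), ([351.0, 222.0, 69.0, 49.0], 0.36)]
transformer_2 [([307.0, 205.0, 8.0, 16.0], 0.5)]
pad_left []
scene [-0.57083931 -0.03690734  0.73192809] 479.07889191301086
side [ 0.45848106 -1.01146032  1.0493971 ] 520.7929549281026
```

```bash
python3 -c "
import cv2,numpy as np
a=cv2.imread('pics/a.png')[150:310,130:410];b=cv2.imread('pics/b.png')
cv2.imwrite('pics/c.png',cv2.resize(a,None,fx=2.8,fy=2.8,interpolation=cv2.INTER_CUBIC))"
```

```text
(no output)
```

View pics/b.png

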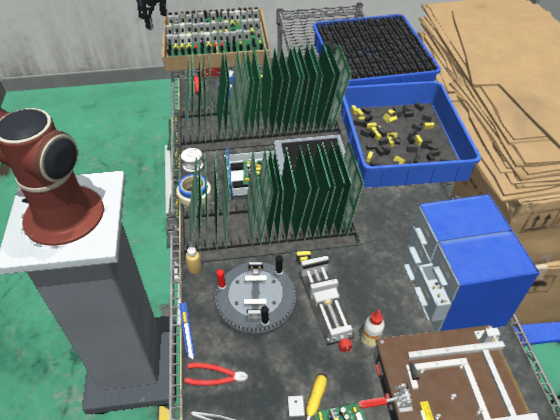

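View pics/c.png

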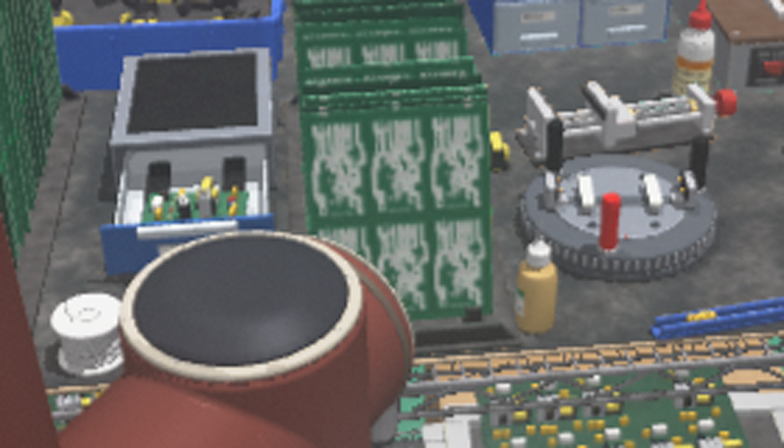

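The side view shows the chuck at about (256,295), with its red peg at (221,278) and black pegs at (279,263) and (265,314). The bottle is at (193,260), and tall board racks stand between the drawer and the chuck. In the scene view the open drawer has its lip at about (197,232), the chuck's centre is at (351,218) and the spool is in front of the drawer at (160,268).

```bash
python3 - <<'E'
from h import *
P={'lip':(187,230,.057),'lipL':(138,234,.057),'lipR':(238,226,.057),'cabFL':(113,138,.066),'cabFR':(268,133,.066),'cabBL':(127,53,.066),'cabBR':(252,47,.066),'barL':(585,180,.042),'barR':(653,178,.042),'red':(611,199,.085),'bk1':(553,124,.085),'bk2':(700,141,.085),'spooltop':(88,310,.047),'bottlecap':(539,245,.108),'rackbaseL':(312,318,0),'rackbaseR':(490,315,0)}
for n,(u,v,z) in P.items(): print(n,np.round(ray('scene',130+u/2.8,150+v/2.8,z),3))
Q={'barL':(256,279,.042),'barR':(257,303,.042),'red':(221,272,.085),'bkA':(279,258,.085),'bkB':(265,308,.085),'bottle':(193,249,.108),'cabFL?':(277,140,.066),'rackR front base':(190,253,0),'rackR back base':(357,243,0)}
for n,(u,v,z) in Q.items(): print('side',n,np.round(ray('side',u,v,z),3))
# net check
optics.grab_frame('side')
for n in ['board','chuck','peg_red','flux_bottle','solder_spool','transformer_2','kit_cabinet']:
    print(n,[(np.round(d['bbox']).tolist(),round(d['confidence'],2)) for d in nets.boxes_of('side',n)[:3]])
E
python3 -c "
import cv2
b=cv2.imread('pics/b.png')[120:350,160:390]
cv2.imwrite('pics/d.png',cv2.resize(b,None,fx=2.6,fy=2.6,interpolation=cv2.INTER_CUBIC))"
```

```text
lip [0.447 0.071 0.057]
lipL [0.446 0.115 0.057]
lipR [0.448 0.026 0.057]
cabFL [0.608 0.15  0.066]
cabFR [ 0.598 -0.003  0.066]
cabBL [0.798 0.151 0.066]
cabBR [0.794 0.012 0.066]
barL [ 0.508 -0.307  0.042]
barR [ 0.504 -0.373  0.042]
red [ 0.407 -0.306  0.085]
bk1 [ 0.546 -0.281  0.085]
bk2 [ 0.496 -0.413  0.085]
spooltop [0.352 0.151 0.047]
bottlecap [ 0.312 -0.223  0.108]
rackbaseL [ 0.379 -0.035  0.   ]
rackbaseR [ 0.364 -0.192  0.   ]
side barL [ 0.497 -0.308  0.042]
side barR [ 0.492 -0.373  0.042]
side red [ 0.418 -0.308  0.085]
side bkA [ 0.554 -0.286  0.085]
side bkB [ 0.506 -0.415  0.085]
side bottle [ 0.359 -0.252  0.108]
side cabFL? [0.607 0.155 0.066]
side rackR front base [ 0.34  -0.176  0.   ]
side rackR back base [ 0.768 -0.201  0.   ]
board [([253.0, 172.0, 20.0, 24.0], 0.55)]
chuck [([255.0, 295.0, 73.0, 76.0], 0.67), ([194.0, 262.0, 18.0, 26.0], 0.36)]
peg_red [([256.0, 295.0, 77.0, 77.0], 0.62)]
flux_bottle [([193.0, 262.0, 16.0, 30.0], 0.55)]
solder_spool [([192.0, 159.0, 21.0, 23.0], 0.71)]
transformer_2 [([246.0, 170.0, 42.0, 49.0], 0.55)]
kit_cabinet [([286.0, 165.0, 119.0, 58.0], 0.82)]
```

View pics/d.png

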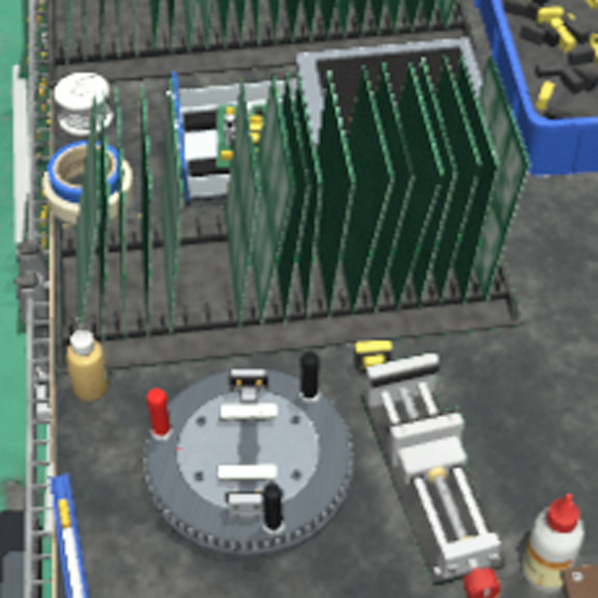

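```bash
cat >> h.py <<'E'
from scipy.spatial.transform import Rotation as Ro
def yaw_now(s=None):
    q=(s or state())['tool_rot']; x=Ro.from_quat([q[1],q[2],q[3],q[0]]).apply([1,0,0]); return np.degrees(np.arctan2(x[1],x[0]))
def calls(wps,start=None,syaw=None):
    """print per call: shift (world) expressed in tool axes, assuming a level, tool-down pose; wps=[(x,y,z,yawdeg)]"""
    s=state(); p=np.array(start if start is not None else s['tool_pos']); y=yaw_now(s) if syaw is None else syaw
    for w in wps:
        d=np.array(w[:3])-p; dyaw=(w[3]-y+180)%360-180
        n=max(int(np.ceil(max(np.linalg.norm(d)/.24,abs(dyaw)/42))),1)
        for k in range(n):
            a=np.radians(y); c,sn=np.cos(a),np.sin(a); e=d/n
            # tool x=(c,s,0), tool y=(s,-c,0), z down
            print('dx %.4f dy %.4f dz %.4f rz %.4f  rows %.1f'%((e@[c,sn,0])/.8,(e@[sn,-c,0])/.8,-e[2]/.8,-np.radians(dyaw/n)/1.5,max(np.linalg.norm(e)/.05,abs(dyaw/n)/8.59)))
            y+=dyaw/n
        p=np.array(w[:3])
def tri(u1,u2,z=None):
    A=[];b=[]
    for cam,(u,v) in (('scene',u1),('side',u2)):
        c=optics.camera_info(cam);R=np.array(c['R']);t=np.array(c['t'])
        for k,(val,f,cc) in enumerate(((u,c['fx'],c['cx']),(v,c['fy'],c['cy']))):
            m=(val-cc)/f; A.append(R[k]-m*R[2]); b.append(m*t[2]-t[k])
    return np.linalg.lstsq(np.array(A),np.array(b),rcond=None)[0]
E
python3 - <<'E'
from h import *
S=lambda u,v:(130+u/2.8,150+v/2.8)
D=lambda u,v:(160+u/2.6,120+v/2.6)
for n,a,b in [('captop',S(539,243),D(82,335)),('botbase',S(536,328),D(90,397)),('red',S(611,197),D(157,392)),('bkA',S(553,124),D(310,355)),('bkB',S(700,137),D(272,487)),('barL',S(585,180),D(248,411)),('barR',S(653,179),D(246,471)),('spool',S(88,308),D(81,83))]:
    print(n,np.round(tri(a,b),3))
c=optics.camera_info('scene');R=np.array(c['R']);o=-R.T@c['t']
for n,(u,v) in {'rackTL':S(303,97),'rackTR':S(487,88)}.items():
    d=R.T@[(u-c['cx'])/c['fx'],(v-c['cy'])/c['fy'],1]; print(n,o+d*(.38-o[0])/d[0])
calls([(.281,.557,.33,yaw_now()),(.40,.07,.38,90)])
E
```

```text
captop [ 0.353 -0.23   0.082]
botbase [ 0.35  -0.232 -0.009]
red [ 0.416 -0.306  0.083]
bkA [ 0.554 -0.281  0.082]
bkB [ 0.505 -0.414  0.085]
barL [ 0.497 -0.306  0.047]
barR [ 0.488 -0.37   0.049]
spool [0.355 0.152 0.05 ]
rackTL [ 0.38       -0.0397842   0.22111716]
rackTR [ 0.38       -0.18869933  0.21891549]
dx 0.0004 dy -0.0014 dz -0.1234 rz -0.0000  rows 2.0
dx -0.1358 dy -0.1588 dz -0.0208 rz 0.2451  rows 3.4
dx -0.1837 dy -0.0993 dz -0.0208 rz 0.2451  rows 3.4
dx -0.2072 dy -0.0267 dz -0.0208 rz 0.2451  rows 3.4
```

```bash
python3 -m inch '[{"dz":-0.06},{"dz":-0.123}]' 0.6
python3 -m inch '[{"dx":-0.034,"dy":-0.04,"dz":-0.005,"rz":0.061},{"dx":-0.068,"dy":-0.08,"dz":-0.01,"rz":0.122},{"dx":-0.102,"dy":-0.12,"dz":-0.015,"rz":0.184},{"dx":-0.136,"dy":-0.159,"dz":-0.021,"rz":0.245}]'
python3 -m inch '[{"dx":-0.046,"dy":-0.025,"dz":-0.005,"rz":0.061},{"dx":-0.092,"dy":-0.05,"dz":-0.01,"rz":0.122},{"dx":-0.138,"dy":-0.075,"dz":-0.015,"rz":0.184},{"dx":-0.184,"dy":-0.1,"dz":-0.021,"rz":0.245}]'
python3 -m inch '[{"dx":-0.052,"dy":-0.007,"dz":-0.005,"rz":0.061},{"dx":-0.104,"dy":-0.014,"dz":-0.01,"rz":0.122},{"dx":-0.155,"dy":-0.02,"dz":-0.015,"rz":0.184},{"dx":-0.207,"dy":-0.027,"dz":-0.021,"rz":0.245},{"dx":-0.207,"dy":-0.027,"dz":-0.021,"rz":0.245}]'
python3 - <<'E'
from h import *
s=state(); print(s['time'],s['tool_pos'],yaw_now(s),s['joint_pos'])
i=optics.camera_info('wrist'); print(-np.array(i['R']).T@i['t'], np.array(i['R'])[2])
save('wrist','e.png')
for n in ['board','kit_cabinet','drawer_lip']:
    print(n,[(np.round(d['bbox']).tolist(),round(d['confidence'],2)) for d in nets.outline_of('wrist',n)[:2]])
for n,X in {'lip':(.445,.071,.057),'board':(.52,.071,.05)}.items(): print(n,proj('wrist',X,i))
E
```

```text
1.0 [0.28181388 0.55782489 0.23129162] 153.1954655960469 [ 9.83983953e-01  5.26984575e-02  1.61292158e+00  1.33227260e-05
  1.47600814e+00 -1.18986255e-01]
[0.22379472 0.58794219 0.37457041] [ 0.23119431 -0.1177623  -0.96575423]
board []
kit_cabinet []
drawer_lip []
lip [  6.59188127 468.90945277]
board [ 46.35331767 500.65890768]validation failed for argument at $[0]...
validation failed for argument at $[0]...
validation failed for argument at $[0]...
validation failed for argument at $[0]...
```

View pics/e.png

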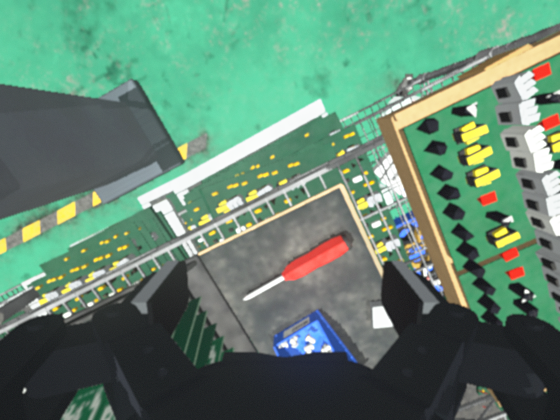

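The rows were refused because all six keys are needed, so the arm hasn't moved. The wrist picture shows only bench clutter under the start pose: a screwdriver at (300,265) and the fingers along the bottom edge.

```bash
python3 -m inch '[{"dx":0,"dy":0,"dz":-0.06,"rx":0,"ry":0,"rz":0},{"dx":0,"dy":0,"dz":-0.123,"rx":0,"ry":0,"rz":0}]' 0.6
python3 -m inch '[{"dx":-0.034,"dy":-0.04,"dz":-0.005,"rx":0,"ry":0,"rz":0.061},{"dx":-0.068,"dy":-0.08,"dz":-0.01,"rx":0,"ry":0,"rz":0.122},{"dx":-0.102,"dy":-0.12,"dz":-0.015,"rx":0,"ry":0,"rz":0.184},{"dx":-0.136,"dy":-0.159,"dz":-0.021,"rx":0,"ry":0,"rz":0.245}]'
python3 -m inch '[{"dx":-0.046,"dy":-0.025,"dz":-0.005,"rx":0,"ry":0,"rz":0.061},{"dx":-0.092,"dy":-0.05,"dz":-0.01,"rx":0,"ry":0,"rz":0.122},{"dx":-0.138,"dy":-0.075,"dz":-0.015,"rx":0,"ry":0,"rz":0.184},{"dx":-0.184,"dy":-0.1,"dz":-0.021,"rx":0,"ry":0,"rz":0.245}]'
python3 -m inch '[{"dx":-0.052,"dy":-0.007,"dz":-0.005,"rx":0,"ry":0,"rz":0.061},{"dx":-0.104,"dy":-0.014,"dz":-0.01,"rx":0,"ry":0,"rz":0.122},{"dx":-0.155,"dy":-0.02,"dz":-0.015,"rx":0,"ry":0,"rz":0.184},{"dx":-0.207,"dy":-0.027,"dz":-0.021,"rx":0,"ry":0,"rz":0.245},{"dx":-0.207,"dy":-0.027,"dz":-0.021,"rx":0,"ry":0,"rz":0.245}]'
python3 - <<'E'
from h import *
s=state(); print(s['time'],s['tool_pos'],yaw_now(s),s['joint_pos'])
i=optics.camera_info('wrist'); print(-np.array(i['R']).T@i['t'], np.array(i['R'])[2])
for n,X in {'lip':(.445,.071,.057),'board':(.52,.071,.05)}.items(): print(n,proj('wrist',X,i))
E
```

```text
time: 1.4
tool_pos: [0.281, 0.5567, 0.3273]
tool_rot: [-0.001, 0.232, 0.973, -0.003]
contact_force: [1.3, 0.8, 0.6]
gripper_width: 0.798
grasp_force: 0.0
time: 1.8
tool_pos: [0.3216, 0.3938, 0.3463]
tool_rot: [0.0, 0.407, 0.913, 0.0]
contact_force: [1.5, -0.3, 0.8]
gripper_width: 0.805
grasp_force: 0.0
time: 2.2
tool_pos: [0.3609, 0.2309, 0.3632]
tool_rot: [0.0, 0.567, 0.824, 0.0]
contact_force: [0.1, 0.1, 0.1]
gripper_width: 0.8
grasp_force: 0.0
time: 2.7
tool_pos: [0.4012, 0.0663, 0.3804]
tool_rot: [0.001, 0.71, 0.704, 0.0]
contact_force: [0.1, 0.8, -0.1]
gripper_width: 0.799
grasp_force: 0.0
2.7 [0.40123647 0.06631421 0.38039196] 89.52536041149109 [-1.87261032e-02 -5.29826208e-01  1.85747629e+00 -1.41593775e-03
  1.81244181e+00 -1.07829792e-02]
[0.40173283 0.13241181 0.52355341] [-5.30615799e-05 -2.60748480e-01 -9.65406768e-01]
lip [314.08685513 168.9426509 ]
board [364.72383224 167.85954091]
```

Run:
```python
from h import *
i=optics.camera_info('wrist')
im=save('wrist','f.png')
for n in ['board','kit_cabinet','drawer_lip']:
    for d in nets.outline_of('wrist',n)[:2]:
        ys,xs=np.nonzero(d['pixels']); r=cv2.minAreaRect(np.c_[xs,ys].astype(np.float32))
        print(n,np.round(d['bbox']).tolist(),round(d['confidence'],2),r)
cv2.imwrite('pics/f2.png',cv2.resize(im[100:260,230:470,::-1],None,fx=3.3,fy=3.3,interpolation=cv2.INTER_CUBIC))
```

```text
board [369.0, 166.0, 50.0, 69.0] 0.66 ((366.8899841308594, 165.77000427246094), (40.44651412963867, 65.76094055175781), 8.130102157592773)
kit_cabinet [436.0, 163.0, 243.0, 116.0] 0.64 ((437.6594543457031, 164.57733154296875), (115.06462097167969, 244.0672149658203), 89.30130767822266)
drawer_lip [371.0, 165.0, 109.0, 109.0] 0.72 ((369.851806640625, 167.29464721679688), (107.58112335205078, 108.0162353515625), 2.834111213684082)
```

View pics/f2.png

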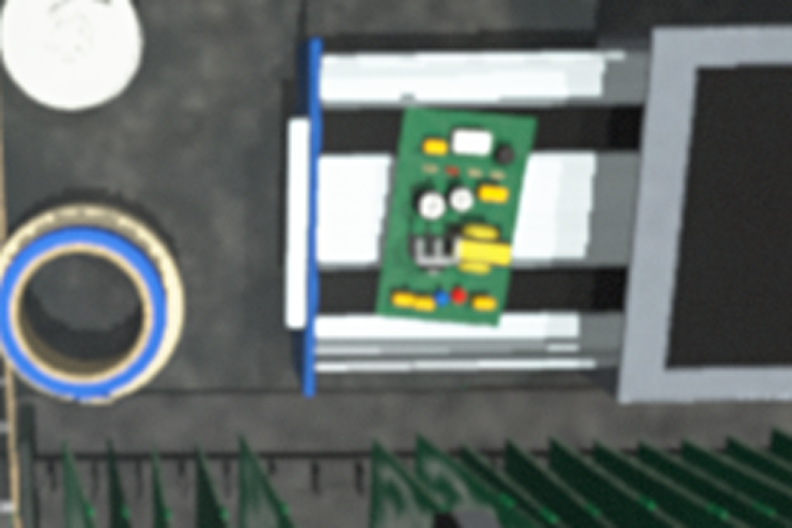

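Run:
```python
from h import *
W=lambda u,v,z:ray('wrist',230+u/3.3,100+v/3.3,z)
c=[W(*p,.028)[:2] for p in [(404,107),(537,120),(500,325),(377,312)]]
print(np.round(c,4)); 
for k in range(4): print(np.linalg.norm(c[k]-c[k-1]))
m=np.mean(c,0); l=(c[0]+c[1]-c[2]-c[3]); print('centre',m,'long yaw',np.degrees(np.arctan2(l[1],l[0])))
for n,p in {'lipL':(289,118,.057),'lipR':(289,328,.057),'frontL':(322,40,.06),'frontR':(314,395,.06),'cabFL':(652,28,.066),'cabFR':(618,402,.066),'tapeR':(183,305,.03),'gapT':(355,152,.024),'gapB':(355,266,.024)}.items(): print(n,np.round(W(*p),4))
```

```text
[[0.5018 0.1275]
 [0.5624 0.1218]
 [0.5532 0.0267]
 [0.4943 0.0329]]
0.09482981381966396
0.0608848595809302
0.09558515851548717
0.05926091725096796
centre [0.52794335 0.07723356] long yaw 84.9667280097265
lipL [0.4471 0.1234 0.057 ]
lipR [0.4496 0.0316 0.057 ]
frontL [0.4596 0.1551 0.06  ]
frontR [0.4616 0.0012 0.06  ]
cabFL [0.5938 0.1598 0.066 ]
cabFR [ 5.972e-01 -1.000e-04  6.600e-02]
tapeR [0.4021 0.0366 0.03  ]
gapT [0.4812 0.1072 0.024 ]
gapB [0.4835 0.0543 0.024 ]
```

Run:
```python
from h import *
calls([(.528,.0772,.28,85),(.528,.0772,.12,85)])
```

```text
dx 0.0075 dy 0.1597 dz 0.1246 rz 0.0596  rows 3.2
dx 0.0000 dy 0.0000 dz 0.2000 rz -0.0000  rows 3.2
```

```bash
python3 -m inch '[{"dx":0.002,"dy":0.04,"dz":0.031,"rx":0,"ry":0,"rz":0.015},{"dx":0.004,"dy":0.08,"dz":0.062,"rx":0,"ry":0,"rz":0.03},{"dx":0.006,"dy":0.12,"dz":0.093,"rx":0,"ry":0,"rz":0.045},{"dx":0.0075,"dy":0.16,"dz":0.125,"rx":0,"ry":0,"rz":0.06}]' 0.75
python3 -m inch '[{"dx":0,"dy":0,"dz":0.05,"rx":0,"ry":0,"rz":0},{"dx":0,"dy":0,"dz":0.1,"rx":0,"ry":0,"rz":0},{"dx":0,"dy":0,"dz":0.15,"rx":0,"ry":0,"rz":0},{"dx":0,"dy":0,"dz":0.2,"rx":0,"ry":0,"rz":0},{"dx":0,"dy":0,"dz":0.2,"rx":0,"ry":0,"rz":0}]'
python3 - <<'E'
from h import *
i=optics.camera_info('wrist')
im=save('wrist','g.png'); s=state(); print(s['tool_pos'],yaw_now(s))
p=np.array(s['tool_pos']);a=np.radians(yaw_now(s)); ty=np.array([np.sin(a),-np.cos(a),0])
print('predicted board edges',[np.round(proj('wrist',np.array([.528,.0772,.028])+k*.03*ty,i)) for k in(-1,1)], 'finger line',[np.round(proj('wrist',p+k*.037*ty,i)) for k in(-1,1)])
for d in nets.outline_of('wrist','board')[:1]:
    ys,xs=np.nonzero(d['pixels']); print(d['bbox'],cv2.minAreaRect(np.c_[xs,ys].astype(np.float32)))
E
```

```text
time: 3.3
tool_pos: [0.5293, 0.0784, 0.2787]
tool_rot: [0.0, 0.737, 0.676, 0.0]
contact_force: [0.4, 0.5, 0.2]
gripper_width: 0.877
grasp_force: 0.0
time: 3.8
tool_pos: [0.5231, 0.078, 0.1127]
tool_rot: [-0.005, 0.737, 0.676, -0.005]
contact_force: [-0.9, -0.1, 0.0]
gripper_width: 0.872
grasp_force: 0.0
[0.52567308 0.07786933 0.11663292] 85.04391984292745
predicted board edges [array([252., 219.]), array([333., 219.])] finger line [array([211., 270.]), array([368., 271.])]
[296.0, 224.6, 83.2, 131.0] ((295.5, 223.5), (127.0, 85.0), 90.0)
```

View pics/g.png

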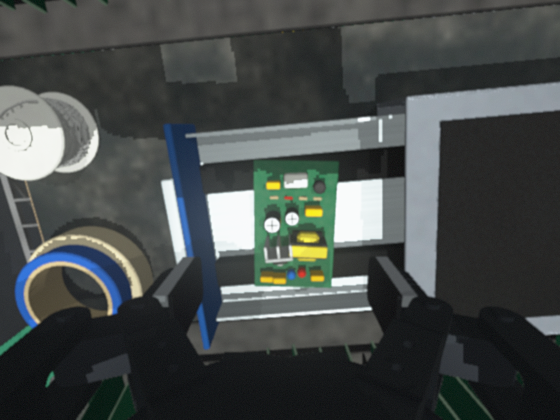

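The board sits at about (295,223) between the open fingers, with edges near columns 254 and 335. That is within 2 px of the prediction, and it is clear of the drawer front and the cabinet.

Run:
```python
from h import *
optics.grab_frame('wrist')
s=state(); print(s['tool_pos'],yaw_now(s),np.abs(s['joint_vel']).max())
a=ray('wrist',296.5,160,.028);b=ray('wrist',292.5,287,.028);l=ray('wrist',253.8,223,.028);r=ray('wrist',335.2,223,.028)
print(a,b,(a+b)/2,np.linalg.norm(a-b),np.linalg.norm(l-r),(l+r)/2)
calls([(.529,.0775,.013,85)])
```

```text
[0.5294589  0.07729664 0.1217216 ] 84.9844841325525 0.030752578406290094
[0.54232659 0.11812704 0.028     ] [0.53108266 0.01639727 0.028     ] [0.53670462 0.06726215 0.028     ] 0.102349267630247 0.06255805868280098 [0.53705072 0.07037439 0.028     ]
dx 0.0002 dy -0.0006 dz 0.1359 rz -0.0002  rows 2.2
```

Run:
```python
from h import *
i=optics.camera_info('wrist'); im=optics.grab_frame('wrist'); s=state(); print(s['tool_pos'],yaw_now(s))
hsv=cv2.cvtColor(im,cv2.COLOR_RGB2HSV)
m=((hsv[...,0]>60)&(hsv[...,0]<85)&(hsv[...,1]>110)).astype(np.uint8); m[:120]=0;m[320:]=0;m[:,:225]=0;m[:,365:]=0
m=cv2.morphologyEx(m,cv2.MORPH_CLOSE,np.ones((25,25)))
c=max(cv2.findContours(m,0,1)[0],key=cv2.contourArea)
q=cv2.approxPolyDP(c,8,True)[:,0]; print(q.tolist())
w=np.array([ray('wrist',*p,.028,i)[:2] for p in q]); print(np.round(w,4), w.mean(0))
h=cv2.convexHull(c)[:,0]; W=np.array([ray('wrist',*p,.028,i)[:2] for p in h]); print(cv2.minAreaRect((W*1000).astype(np.float32)))
```

```text
[0.53021782 0.07705416 0.12272246] 84.96015198880633
[[323, 160], [245, 170], [253, 231], [280, 221], [316, 229], [314, 255], [251, 259], [247, 245], [247, 278], [318, 279]]
[[0.5616 0.1164]
 [0.504  0.1142]
 [0.5046 0.0668]
 [0.5261 0.073 ]
 [0.5532 0.0641]
 [0.5503 0.0427]
 [0.5003 0.0437]
 [0.4986 0.0558]
 [0.4952 0.0277]
 [0.5522 0.0217]] [0.52460389 0.06259281]
((528.9988403320312, 71.31041717529297), (96.21908569335938, 58.56396484375), 84.33294677734375)
```

```bash
python3 -m inch '[{"dx":-0.001,"dy":0,"dz":0.04,"rx":0,"ry":0,"rz":0},{"dx":-0.001,"dy":0,"dz":0.075,"rx":0,"ry":0,"rz":0},{"dx":-0.001,"dy":0,"dz":0.1,"rx":0,"ry":0,"rz":0},{"dx":-0.001,"dy":0,"dz":0.1,"rx":0,"ry":0,"rz":0},{"dx":-0.001,"dy":0,"dz":0.1,"rx":0,"ry":0,"rz":0}]'
python3 -c "
from h import *
s=state();print(s['time'],s['tool_pos'],s['contact_force'])"
```

```text
time: 4.5
tool_pos: [0.5301, 0.0755, 0.0421]
tool_rot: [0.001, 0.738, 0.675, 0.001]
contact_force: [0.1, -0.0, 1.3]
gripper_width: 0.876
grasp_force: 0.0
4.5 [0.53011645 0.07553418 0.0421079 ] [ 0.12465351 -0.01316993  1.25583577]
```

Clear so far. I'll go down another 29 mm and close.

```bash
python3 -m inch '[{"dx":0,"dy":0,"dz":0.02,"rx":0,"ry":0,"rz":0},{"dx":0,"dy":0,"dz":0.036,"rx":0,"ry":0,"rz":0},{"dx":0,"dy":0,"dz":0.036,"rx":0,"ry":0,"rz":0},{"dx":0,"dy":0,"dz":0.036,"rx":0,"ry":0,"rz":0}]'
python3 -m inch '[{"dx":0,"dy":0,"dz":0,"rx":0,"ry":0,"rz":0},{"dx":0,"dy":0,"dz":0,"rx":0,"ry":0,"rz":0},{"dx":0,"dy":0,"dz":0,"rx":0,"ry":0,"rz":0},{"dx":0,"dy":0,"dz":0,"rx":0,"ry":0,"rz":0},{"dx":0,"dy":0,"dz":0,"rx":0,"ry":0,"rz":0}]' -1
```

```text
time: 4.9
tool_pos: [0.5288, 0.0754, 0.0116]
tool_rot: [0.0, 0.738, 0.675, 0.0]
contact_force: [-0.2, -0.6, -0.6]
gripper_width: 0.874
grasp_force: 0.0
time: 5.4
tool_pos: [0.5299, 0.0754, 0.0126]
tool_rot: [0.001, 0.738, 0.675, 0.001]
contact_force: [1.3, -0.2, 6.4]
gripper_width: 0.671
grasp_force: 64.1
```

```bash
python3 -m inch '[{"dx":0,"dy":0,"dz":-0.02,"rx":0,"ry":0,"rz":0},{"dx":0,"dy":0,"dz":-0.07,"rx":0,"ry":0,"rz":0},{"dx":0,"dy":0,"dz":-0.12,"rx":0,"ry":0,"rz":0},{"dx":0,"dy":0,"dz":-0.17,"rx":0,"ry":0,"rz":0},{"dx":0,"dy":0,"dz":-0.22,"rx":0,"ry":0,"rz":0}]'
python3 -m inch '[{"dx":0,"dy":0,"dz":-0.05,"rx":0,"ry":0,"rz":0},{"dx":0,"dy":0,"dz":-0.1,"rx":0,"ry":0,"rz":0},{"dx":0,"dy":0,"dz":-0.14,"rx":0,"ry":0,"rz":0},{"dx":0,"dy":0,"dz":-0.14,"rx":0,"ry":0,"rz":0},{"dx":0,"dy":0,"dz":-0.14,"rx":0,"ry":0,"rz":0}]'
python3 - <<'E'
from h import *
i=optics.camera_info('wrist'); im=save('wrist','k.png'); s=state(); print(s['tool_pos'],yaw_now(s))
print([(np.round(d['bbox']).tolist(),d['confidence']) for d in nets.boxes_of('wrist','board')[:2]])
p=np.array(s['tool_pos'])+[0,0,.015]; a=np.radians(yaw_now(s)); tx=np.array([np.cos(a),np.sin(a),0]);ty=np.array([np.sin(a),-np.cos(a),0])
for k in(-1,1): print([np.round(proj('wrist',p+k*.049*tx+j*.03*ty,i)).tolist() for j in(-1,1)])
calls([(.49,-.34,.30,90)])
E
```

```text
time: 5.9
tool_pos: [0.5277, 0.0754, 0.188]
tool_rot: [-0.0, 0.738, 0.675, -0.0]
contact_force: [0.6, -0.2, -0.2]
gripper_width: 0.673
grasp_force: 64.3
time: 6.4
tool_pos: [0.5284, 0.0754, 0.2992]
tool_rot: [0.0, 0.738, 0.675, 0.0]
contact_force: [-1.0, -0.4, -0.4]
gripper_width: 0.673
grasp_force: 64.3
[0.5277771  0.07541235 0.29755722] 84.87573026166054
[]
[[221.0, 373.0], [345.0, 373.0]]
[[208.0, 169.0], [357.0, 169.0]]
dx -0.2607 dy -0.0001 dz -0.0021 rz -0.0298  rows 4.2
dx -0.2604 dy -0.0118 dz -0.0021 rz -0.0298  rows 4.2
```

View pics/k.png

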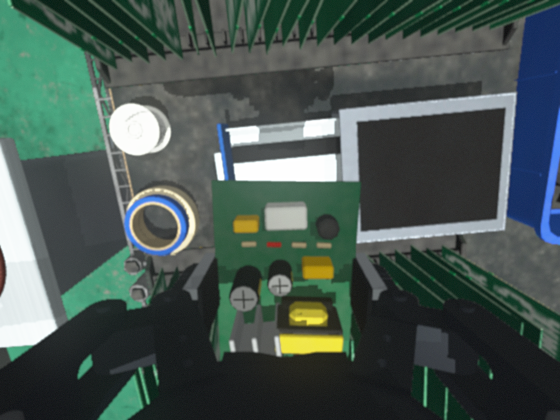

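The board is held flat between the fingers. Its near edge shows at row 182 against 169 expected, so its centre sits about 5 mm toward tool −x. Next I move over to the chuck, stopping past it so the camera can see it.

Run:
```python
from h import *
calls([(.492,-.405,.31,87)])
```

```text
dx -0.2007 dy 0.0032 dz -0.0056 rz -0.0083  rows 3.2
dx -0.2007 dy 0.0007 dz -0.0056 rz -0.0083  rows 3.2
dx -0.2007 dy -0.0018 dz -0.0056 rz -0.0083  rows 3.2
```

```bash
python3 -m inch '[{"dx":-0.06,"dy":0.001,"dz":-0.003,"rx":0,"ry":0,"rz":-0.002},{"dx":-0.12,"dy":0.002,"dz":-0.006,"rx":0,"ry":0,"rz":-0.005},{"dx":-0.18,"dy":0.003,"dz":-0.009,"rx":0,"ry":0,"rz":-0.007},{"dx":-0.24,"dy":0.003,"dz":-0.012,"rx":0,"ry":0,"rz":-0.01},{"dx":-0.3,"dy":0.003,"dz":-0.015,"rx":0,"ry":0,"rz":-0.012}]'
python3 -m inch '[{"dx":-0.06,"dy":0,"dz":0,"rx":0,"ry":0,"rz":-0.002},{"dx":-0.12,"dy":0,"dz":0,"rx":0,"ry":0,"rz":-0.005},{"dx":-0.18,"dy":0,"dz":0,"rx":0,"ry":0,"rz":-0.007},{"dx":-0.24,"dy":-0.001,"dz":0,"rx":0,"ry":0,"rz":-0.01},{"dx":-0.3,"dy":-0.001,"dz":0,"rx":0,"ry":0,"rz":-0.012}]'
python3 -m inch '[{"dx":0,"dy":0,"dz":0,"rx":0,"ry":0,"rz":0},{"dx":0,"dy":0,"dz":0,"rx":0,"ry":0,"rz":0},{"dx":0,"dy":0,"dz":0,"rx":0,"ry":0,"rz":0}]'
python3 - <<'E'
from h import *
i=optics.camera_info('wrist'); im=save('wrist','l.png'); s=state(); print(s['tool_pos'],yaw_now(s),s['joint_pos'])
np.savez('l.npz',R=i['R'],t=i['t'],K=[i['fx'],i['fy'],i['cx'],i['cy']])
print(np.round([proj('wrist',X,i) for X in [(.492,-.334,.042),(.497,-.306,.042),(.488,-.370,.042),(.416,-.306,.085),(.554,-.281,.085),(.505,-.414,.085)]]).tolist())
E
```

```text
time: 7.0
tool_pos: [0.508, -0.1652, 0.3084]
tool_rot: [-0.002, 0.732, 0.681, -0.001]
contact_force: [0.0, 0.1, -1.0]
gripper_width: 0.675
grasp_force: 64.3
time: 7.5
tool_pos: [0.4902, -0.4045, 0.3079]
tool_rot: [-0.002, 0.726, 0.688, 0.0]
contact_force: [1.0, -0.5, -0.1]
gripper_width: 0.674
grasp_force: 64.3
time: 7.8
tool_pos: [0.4912, -0.4021, 0.3093]
tool_rot: [-0.001, 0.726, 0.688, 0.0]
contact_force: [0.3, 0.7, -0.1]
gripper_width: 0.672
grasp_force: 64.3
[ 0.4914827  -0.4018013   0.30995368] 87.01226666243916 [-8.02625194e-01  4.24526191e-02  1.49377336e+00  3.07097663e-04
  1.60707905e+00 -7.50469259e-01]
[[282.0, 124.0], [285.0, 100.0], [281.0, 154.0], [210.0, 101.0], [338.0, 69.0], [297.0, 195.0]]
```

View pics/l.png

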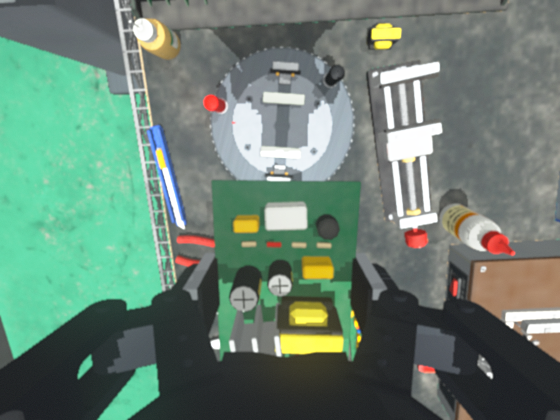

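The bars show at about (283,99) and (280.5,153), the red peg at (212,102), the black peg at (335,72), the bottle at (157,35) and the transformer at (384,36). All of these match the predictions within 2–3 px.

Run:
```python
from h import *
im=cv2.imread('pics/l.png'); i=np.load('l.npz'); i=dict(R=i['R'],t=i['t'],fx=i['K'][0],fy=i['K'][1],cx=i['K'][2],cy=i['K'][3])
g=im.min(2).astype(np.uint8); B=[]
for (r0,r1) in ((86,112),(140,164)):
    sub=np.zeros_like(g); sub[r0:r1,250:315]=g[r0:r1,250:315]
    m=(sub>195).astype(np.uint8); n,lab,st,ce=cv2.connectedComponentsWithStats(m); k=1+np.argmax(st[1:,4]); 
    c=np.argwhere(lab==k)[:,::-1].astype(np.float32); W=np.array([ray('',*p,.042,i)[:2] for p in c])*1000
    print(st[k],ce[k],cv2.minAreaRect(W.astype(np.float32))); B.append(W.mean(0))
B=np.array(B); d=B[0]-B[1]; print(B,B.mean(0),np.linalg.norm(d),np.degrees(np.arctan2(d[1],d[0])))
for n,p in {'red':(213,102),'bk':(335.5,72)}.items(): print(n,ray('',*p,.085,i))
print('bottle top',ray('',146,28,.108,i),'transf',ray('',384,36,.028,i))
# ring circle fit via edges not needed
```

```text
[263  92  42  13 397] [283.32745592  97.83879093] ((495.0193786621094, -303.1903381347656), (11.29625129699707, 49.438079833984375), 83.06829071044922)
[ 250  140   65   24 1112] [280.73291367 153.57104317] ((489.80645751953125, -366.82427978515625), (28.469816207885742, 81.1200180053711), 86.95515441894531)
[[ 494.97404646 -303.16795346]
 [ 488.1200344  -369.21159532]] [ 491.54704043 -336.18977439] 66.39834419649543 84.07505188548541
red [ 0.41871805 -0.3068548   0.085     ]
bk [ 0.55150472 -0.28378888  0.085     ]
bottle top [ 0.36661591 -0.23813011  0.108     ] transf [ 0.61839866 -0.23891788  0.028     ]
```

Run:
```python
from h import *
calls([(.492,-.330,.28,83.5),(.492,-.330,.07,83.5)])
```

```text
dx 0.0897 dy -0.0040 dz 0.0374 rz 0.0409  rows 1.6
dx 0.0000 dy 0.0000 dz 0.2625 rz -0.0000  rows 4.2
```

```bash
python3 -m inch '[{"dx":0.045,"dy":-0.002,"dz":0.018,"rx":0,"ry":0,"rz":0.02},{"dx":0.09,"dy":-0.004,"dz":0.037,"rx":0,"ry":0,"rz":0.041},{"dx":0.09,"dy":-0.004,"dz":0.037,"rx":0,"ry":0,"rz":0.041}]'
python3 -m inch '[{"dx":0,"dy":0,"dz":0.06,"rx":0,"ry":0,"rz":0},{"dx":0,"dy":0,"dz":0.12,"rx":0,"ry":0,"rz":0},{"dx":0,"dy":0,"dz":0.18,"rx":0,"ry":0,"rz":0},{"dx":0,"dy":0,"dz":0.23,"rx":0,"ry":0,"rz":0},{"dx":0,"dy":0,"dz":0.262,"rx":0,"ry":0,"rz":0}]'
python3 -m inch '[{"dx":0,"dy":0,"dz":0,"rx":0,"ry":0,"rz":0},{"dx":0,"dy":0,"dz":0,"rx":0,"ry":0,"rz":0},{"dx":0,"dy":0,"dz":0,"rx":0,"ry":0,"rz":0}]'
python3 - <<'E'
from h import *
s=state(); i=optics.camera_info('wrist'); im=save('wrist','m.png'); print(s['tool_pos'],yaw_now(s),s['joint_pos'])
np.savez('m.npz',R=i['R'],t=i['t'],K=[i['fx'],i['fy'],i['cx'],i['cy']])
c=np.array([.4915,-.335,0]);a=np.radians(83.5);Y=np.array([np.cos(a),np.sin(a),0])
print('pred pad left face',[np.round(proj('wrist',c+.06*Y+[0,0,.052]+k*.018*np.array([np.sin(a),-np.cos(a),0]),i)).tolist() for k in(-1,1)],'red',proj('wrist',(.4175,-.3065,.085),i),'bkA',proj('wrist',(.5525,-.283,.085),i))
E
```

```text
time: 8.15
tool_pos: [0.4914, -0.3255, 0.2782]
tool_rot: [-0.003, 0.745, 0.667, 0.0]
contact_force: [0.9, -0.9, -0.6]
gripper_width: 0.678
grasp_force: 64.3
time: 8.65
tool_pos: [0.4908, -0.3292, 0.0683]
tool_rot: [-0.002, 0.746, 0.666, -0.0]
contact_force: [0.3, -0.1, -0.5]
gripper_width: 0.674
grasp_force: 64.3
time: 8.95
tool_pos: [0.4937, -0.3322, 0.0747]
tool_rot: [0.002, 0.746, 0.666, 0.0]
contact_force: [0.1, 0.5, -0.0]
gripper_width: 0.678
grasp_force: 64.3
[ 0.49369894 -0.33221171  0.07473826] 83.44784315177694 [-7.17296892e-01  1.25405062e-01  1.80986402e+00 -6.47044057e-05
  1.20143220e+00 -6.02922609e-01]
pred pad left face [[244.0, 144.0], [316.0, 144.0]] red [104.24568811 242.14166434] bkA [413.85854525 151.93126695]
```

View pics/m.png

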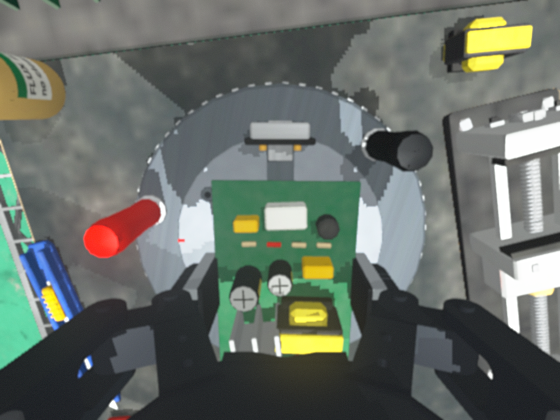

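The left pad's face is at row 143, columns 245–316. The red peg's top is at (104,240) and the black one's at (412,151). All are within 2 px of prediction, and the board sits squarely above the gap between the pads, so I'll lower it.

```bash
python3 -m inch '[{"dx":0.001,"dy":-0.001,"dz":0.025,"rx":0,"ry":0,"rz":0},{"dx":0.002,"dy":-0.002,"dz":0.042,"rx":0,"ry":0,"rz":0},{"dx":0.002,"dy":-0.002,"dz":0.042,"rx":0,"ry":0,"rz":0},{"dx":0.002,"dy":-0.002,"dz":0.042,"rx":0,"ry":0,"rz":0},{"dx":0.002,"dy":-0.002,"dz":0.042,"rx":0,"ry":0,"rz":0}]'
python3 -c "
from h import *
optics.grab_frame('scene');s=state();print(s['tool_pos'],s['contact_force'],yaw_now(s))"
```

```text
time: 9.5
tool_pos: [0.4912, -0.3299, 0.0392]
tool_rot: [0.001, 0.747, 0.665, 0.0]
contact_force: [-0.6, 0.2, -0.8]
gripper_width: 0.674
grasp_force: 64.3
[ 0.49121144 -0.32989882  0.03920997] [-0.79242569  0.06441875  0.35285737] 83.41223430468122
```

```bash
python3 -m inch '[{"dx":0,"dy":0,"dz":0.006,"rx":0,"ry":0,"rz":0},{"dx":0,"dy":0,"dz":0.0095,"rx":0,"ry":0,"rz":0},{"dx":0,"dy":0,"dz":0.0095,"rx":0,"ry":0,"rz":0},{"dx":0,"dy":0,"dz":0.0095,"rx":0,"ry":0,"rz":0}]'
```

```text
time: 9.95
tool_pos: [0.4908, -0.3295, 0.0307]
tool_rot: [0.0, 0.747, 0.665, 0.0]
contact_force: [-1.0, -0.8, 1.3]
gripper_width: 0.673
grasp_force: 64.4
```

```bash
python3 -m inch '[{"dx":0,"dy":0,"dz":0.0005,"rx":0,"ry":0,"rz":0},{"dx":0,"dy":0,"dz":0.0005,"rx":0,"ry":0,"rz":0},{"dx":0,"dy":0,"dz":0.0005,"rx":0,"ry":0,"rz":0},{"dx":0,"dy":0,"dz":0.0005,"rx":0,"ry":0,"rz":0}]' 0.65
python3 -m inch '[{"dx":0,"dy":0,"dz":-0.04,"rx":0,"ry":0,"rz":0},{"dx":0,"dy":0,"dz":-0.09,"rx":0,"ry":0,"rz":0},{"dx":0,"dy":0,"dz":-0.14,"rx":0,"ry":0,"rz":0},{"dx":0,"dy":0,"dz":-0.14,"rx":0,"ry":0,"rz":0},{"dx":0,"dy":0,"dz":-0.14,"rx":0,"ry":0,"rz":0}]'
python3 - <<'E'
from h import *
optics.grab_frame('wrist')
i=optics.camera_info('wrist'); im=save('wrist','n.png'); s=state(); print(s['tool_pos'],yaw_now(s))
hsv=cv2.cvtColor(im,cv2.COLOR_RGB2HSV)
m=((hsv[...,0]>55)&(hsv[...,0]<90)&(hsv[...,1]>90)).astype(np.uint8); m[:100]=0;m[340:]=0;m[:,:190]=0;m[:,400:]=0
m=cv2.morphologyEx(m,cv2.MORPH_OPEN,np.ones((3,3)));m=cv2.morphologyEx(m,cv2.MORPH_CLOSE,np.ones((25,25)))
c=max(cv2.findContours(m,0,1)[0],key=cv2.contourArea); h=cv2.convexHull(c)[:,0]; print('px',cv2.boundingRect(c))
W=np.array([ray('wrist',*p,.046,i)[:2] for p in h]); print(cv2.minAreaRect((W*1000).astype(np.float32)))
C=np.array([.4915,-.335,.046]);a=np.radians(83.5);Y=np.array([np.cos(a),np.sin(a),0]);X=np.array([np.sin(a),-np.cos(a),0])
print('pred corners',[np.round(proj('wrist',C+.049*k*Y+.03*j*X,i)).tolist() for k in(1,-1) for j in(-1,1)])
E
```

```text
time: 10.35
tool_pos: [0.4905, -0.3293, 0.03]
tool_rot: [-0.0, 0.747, 0.665, -0.0]
contact_force: [0.0, 0.2, 0.0]
gripper_width: 0.824
grasp_force: 0.0
time: 10.85
tool_pos: [0.4913, -0.3299, 0.1437]
tool_rot: [0.002, 0.747, 0.665, 0.0]
contact_force: [0.7, 0.5, -1.1]
gripper_width: 0.826
grasp_force: 0.0
[ 0.48986247 -0.32871634  0.14059041] 83.4092596986494
px (247, 157, 80, 122)
((490.502685546875, -333.90509033203125), (97.1134262084961, 58.82981872558594), 82.0842514038086)
pred corners [[246.0, 158.0], [327.0, 158.0], [250.0, 279.0], [323.0, 279.0]]
```

The board lies on the bars, measured at (0.4905, −0.334) against the chuck's centre at (0.4915, −0.335). Next I push the drawer home.

Run:
```python
from h import *
calls([(.4912,-.3295,.31,83.4),(.427,.083,.31,91.3),(.427,.083,.10,91.3),(.427,.083,.03,91.3)],start=(.4912,-.3295,.142))
```

```text
dx 0.0000 dy 0.0000 dz -0.2100 rz 0.0001  rows 3.4
dx 0.2515 dy -0.0695 dz -0.0000 rz -0.0460  rows 4.2
dx 0.2557 dy -0.0520 dz -0.0000 rz -0.0460  rows 4.2
dx 0.0000 dy 0.0000 dz 0.2625 rz -0.0000  rows 4.2
dx 0.0000 dy 0.0000 dz 0.0875 rz -0.0000  rows 1.4
```

```bash
python3 -m inch '[{"dx":0,"dy":0,"dz":-0.06,"rx":0,"ry":0,"rz":0},{"dx":0,"dy":0,"dz":-0.12,"rx":0,"ry":0,"rz":0},{"dx":0,"dy":0,"dz":-0.18,"rx":0,"ry":0,"rz":0},{"dx":0,"dy":0,"dz":-0.21,"rx":0,"ry":0,"rz":0},{"dx":0,"dy":0,"dz":-0.21,"rx":0,"ry":0,"rz":0}]' -1
python3 -m inch '[{"dx":0.05,"dy":-0.014,"dz":0,"rx":0,"ry":0,"rz":-0.009},{"dx":0.1,"dy":-0.028,"dz":0,"rx":0,"ry":0,"rz":-0.018},{"dx":0.15,"dy":-0.042,"dz":0,"rx":0,"ry":0,"rz":-0.027},{"dx":0.2,"dy":-0.056,"dz":0,"rx":0,"ry":0,"rz":-0.037},{"dx":0.2515,"dy":-0.0695,"dz":0,"rx":0,"ry":0,"rz":-0.046}]'
python3 -m inch '[{"dx":0.05,"dy":-0.01,"dz":0,"rx":0,"ry":0,"rz":-0.009},{"dx":0.1,"dy":-0.02,"dz":0,"rx":0,"ry":0,"rz":-0.018},{"dx":0.15,"dy":-0.03,"dz":0,"rx":0,"ry":0,"rz":-0.027},{"dx":0.2,"dy":-0.041,"dz":0,"rx":0,"ry":0,"rz":-0.037},{"dx":0.2555,"dy":-0.052,"dz":0,"rx":0,"ry":0,"rz":-0.046}]'
python3 -m inch '[{"dx":0,"dy":0,"dz":0.05,"rx":0,"ry":0,"rz":0},{"dx":0,"dy":0,"dz":0.11,"rx":0,"ry":0,"rz":0},{"dx":0,"dy":0,"dz":0.17,"rx":0,"ry":0,"rz":0},{"dx":0,"dy":0,"dz":0.19,"rx":0,"ry":0,"rz":0},{"dx":0,"dy":0,"dz":0.19,"rx":0,"ry":0,"rz":0}]'
python3 - <<'E'
from h import *
optics.grab_frame('wrist')
i=optics.camera_info('wrist'); s=state(); im=save('wrist','o.png'); print(s['tool_pos'],yaw_now(s),s['joint_pos'])
np.savez('o.npz',R=i['R'],t=i['t'],K=[i['fx'],i['fy'],i['cx'],i['cy']])
hsv=cv2.cvtColor(im,cv2.COLOR_RGB2HSV); m=(hsv[...,0]>105)&(hsv[...,0]<120)&(hsv[...,1]>150)
for r in (60,100,140,180,220,260): 
    x=np.nonzero(m[r])[0]; print(r,x.min() if len(x) else 0,x.max() if len(x) else 0, end=' | ')
print([np.round(proj('wrist',X,i)).tolist() for X in [(.448,.1234,.057),(.45,.0316,.057),(.459,.155,.06),(.4615,0,.06)]])
E
```

```text
time: 11.45
tool_pos: [0.4917, -0.3303, 0.3138]
tool_rot: [0.003, 0.747, 0.665, 0.0]
contact_force: [-0.1, -0.4, -0.1]
gripper_width: 0.004
grasp_force: 0.0
time: 11.95
tool_pos: [0.4569, -0.1213, 0.3061]
tool_rot: [-0.003, 0.723, 0.691, -0.001]
contact_force: [1.0, -0.4, 0.9]
gripper_width: -0.006
grasp_force: 0.0
time: 12.45
tool_pos: [0.4248, 0.0842, 0.3064]
tool_rot: [-0.002, 0.699, 0.715, -0.002]
contact_force: [1.9, -0.1, -1.0]
gripper_width: -0.0
grasp_force: 0.0
time: 12.95
tool_pos: [0.4217, 0.083, 0.1509]
tool_rot: [-0.005, 0.699, 0.715, -0.005]
contact_force: [-1.0, 0.2, -0.6]
gripper_width: -0.003
grasp_force: 0.0
[0.4237644  0.08296703 0.15410475] 91.32005737814941 [ 2.06448180e-02 -3.74811370e-01  2.12193464e+00  5.21727236e-06
  1.40221731e+00 -2.39551664e-03]
60 0 0 | 100 0 0 | 140 327 338 | 180 332 337 | 220 195 333 | 260 159 332 | [[319.0, 162.0], [316.0, 275.0], [337.0, 118.0], [328.0, 312.0]]
```

View pics/o.png

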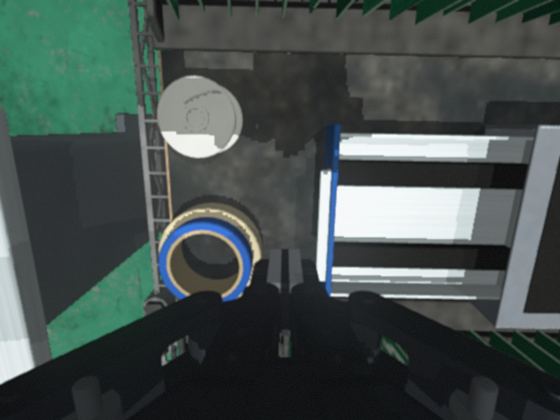

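The drawer is empty, with its lip at column 319, rows 168–292. The tape roll lies left of the fingers and reaches column 262 at row 240, so I'm checking its clearance before going down.

Run:
```python
from h import *
i=np.load('o.npz'); i=dict(R=i['R'],t=i['t'],fx=i['K'][0],fy=i['K'][1],cx=i['K'][2],cy=i['K'][3])
for n,p in {'tapeR base':(262,240,0.0),'tapeR z3':(252,262,.03),'tapeR z5':(252,262,.05),'tapetop':(208,220,.04),'lipTL':(321,170,.057),'lipBL':(317,290,.057)}.items(): print(n,np.round(ray('',*p,i),4))
s=state(); print(s['tool_pos'])
calls([(.427,.079,.035,91.3)])
```

```text
tapeR base [0.4018 0.0403 0.    ]
tapeR z3 [0.3951 0.0301 0.03  ]
tapeR z5 [0.3973 0.039  0.05  ]
tapetop [0.3596 0.0715 0.04  ]
lipTL [0.4497 0.1176 0.057 ]
lipBL [0.4516 0.0185 0.057 ]
[0.42540301 0.08297276 0.1565871 ]
dx -0.0050 dy 0.0019 dz 0.1520 rz 0.0002  rows 2.4
```

```bash
python3 -m inch '[{"dx":-0.005,"dy":0.002,"dz":0.05,"rx":0,"ry":0,"rz":0},{"dx":-0.006,"dy":0.002,"dz":0.1,"rx":0,"ry":0,"rz":0},{"dx":-0.006,"dy":0.002,"dz":0.14,"rx":0,"ry":0,"rz":0},{"dx":-0.006,"dy":0.002,"dz":0.152,"rx":0,"ry":0,"rz":0},{"dx":-0.006,"dy":0.002,"dz":0.152,"rx":0,"ry":0,"rz":0}]'
python3 -m inch '[{"dx":0,"dy":0.015,"dz":0,"rx":0,"ry":0,"rz":0},{"dx":0,"dy":0.035,"dz":0,"rx":0,"ry":0,"rz":0},{"dx":0,"dy":0.055,"dz":0,"rx":0,"ry":0,"rz":0},{"dx":0,"dy":0.075,"dz":0,"rx":0,"ry":0,"rz":0},{"dx":0,"dy":0.095,"dz":0,"rx":0,"ry":0,"rz":0}]'
```

```text
time: 13.55
tool_pos: [0.4279, 0.0782, 0.0363]
tool_rot: [-0.001, 0.699, 0.715, -0.001]
contact_force: [-0.6, 0.3, 0.6]
gripper_width: 0.002
grasp_force: 0.0
time: 14.05
tool_pos: [0.5067, 0.0799, 0.0396]
tool_rot: [0.002, 0.699, 0.715, 0.001]
contact_force: [-1.4, -1.2, -0.2]
gripper_width: 0.003
grasp_force: 0.7
```

```bash
python3 -m inch '[{"dx":0,"dy":0.02,"dz":0,"rx":0,"ry":0,"rz":0},{"dx":0,"dy":0.04,"dz":0,"rx":0,"ry":0,"rz":0},{"dx":0,"dy":0.06,"dz":0,"rx":0,"ry":0,"rz":0}]'
python3 -m inch '[{"dx":0,"dy":0.005,"dz":0,"rx":0,"ry":0,"rz":0},{"dx":0,"dy":0.01,"dz":0,"rx":0,"ry":0,"rz":0},{"dx":0,"dy":0.015,"dz":0,"rx":0,"ry":0,"rz":0},{"dx":0,"dy":0.02,"dz":0,"rx":0,"ry":0,"rz":0}]'
python3 -m inch '[{"dx":0,"dy":0.003,"dz":0,"rx":0,"ry":0,"rz":0},{"dx":0,"dy":0.006,"dz":0,"rx":0,"ry":0,"rz":0},{"dx":0,"dy":0.006,"dz":0,"rx":0,"ry":0,"rz":0}]'
```

```text
time: 14.35
tool_pos: [0.5547, 0.081, 0.0397]
tool_rot: [0.002, 0.699, 0.715, 0.001]
contact_force: [0.4, -1.2, -0.5]
gripper_width: -0.001
grasp_force: 0.7
time: 14.75
tool_pos: [0.5686, 0.0815, 0.0381]
tool_rot: [0.001, 0.699, 0.715, 0.001]
contact_force: [-1.2, -0.8, -0.4]
gripper_width: -0.003
grasp_force: 0.3
time: 15.05
tool_pos: [0.5699, 0.0817, 0.037]
tool_rot: [-0.003, 0.699, 0.715, -0.003]
contact_force: [-13.9, -0.7, 11.5]
gripper_width: -0.001
grasp_force: 7.4
```

```bash
python3 -m inch '[{"dx":0,"dy":0.002,"dz":0,"rx":0,"ry":0,"rz":0},{"dx":0,"dy":0.003,"dz":0,"rx":0,"ry":0,"rz":0},{"dx":0,"dy":0.003,"dz":0,"rx":0,"ry":0,"rz":0}]'
python3 -m inch '[{"dx":0,"dy":-0.03,"dz":0,"rx":0,"ry":0,"rz":0},{"dx":0,"dy":-0.06,"dz":0,"rx":0,"ry":0,"rz":0},{"dx":0,"dy":-0.06,"dz":-0.06,"rx":0,"ry":0,"rz":0},{"dx":0,"dy":-0.06,"dz":-0.12,"rx":0,"ry":0,"rz":0},{"dx":0,"dy":-0.06,"dz":-0.18,"rx":0,"ry":0,"rz":0}]'
python3 -m inch '[{"dx":0,"dy":0,"dz":-0.06,"rx":0,"ry":0,"rz":0},{"dx":0,"dy":0,"dz":-0.12,"rx":0,"ry":0,"rz":0},{"dx":0,"dy":0,"dz":-0.17,"rx":0,"ry":0,"rz":0},{"dx":0,"dy":0,"dz":-0.17,"rx":0,"ry":0,"rz":0},{"dx":0,"dy":0,"dz":-0.17,"rx":0,"ry":0,"rz":0}]'
python3 - <<'E'
from h import *
i=optics.camera_info('wrist'); s=state(); im=save('wrist','p.png'); print(s['tool_pos'],yaw_now(s))
hsv=cv2.cvtColor(im,cv2.COLOR_RGB2HSV); b=((hsv[...,0]>100)&(hsv[...,0]<125)&(hsv[...,1]>150)); 
home=[(.581,.1176,.057),(.583,.0275,.057),(.592,.150,.06),(.594,-.005,.06),(.595,.153,.066),(.599,-.007,.066)]
print(np.round([proj('wrist',X,i) for X in home]).tolist())
for r in (130,150,170,190,210): 
    x=np.nonzero(b[r,230:])[0]+230
    print(r,(x.min(),x.max(),len(x)) if len(x) else 0, ['%d,%d,%d'%tuple(im[r,c]) for c in range(300,360,4)] if r in(150,170) else '')
E
```

```text
time: 15.35
tool_pos: [0.57, 0.0817, 0.0369]
tool_rot: [-0.005, 0.699, 0.715, -0.005]
contact_force: [-23.5, -0.7, 16.6]
gripper_width: -0.004
grasp_force: 11.8
time: 15.85
tool_pos: [0.5271, 0.0806, 0.1827]
tool_rot: [0.001, 0.699, 0.715, 0.001]
contact_force: [1.2, -0.7, 0.5]
gripper_width: -0.001
grasp_force: 0.0
time: 16.35
tool_pos: [0.528, 0.0806, 0.3189]
tool_rot: [0.002, 0.699, 0.715, 0.002]
contact_force: [-0.9, 0.3, 0.1]
gripper_width: -0.001
grasp_force: 0.0
[0.52802109 0.08062569 0.31887789] 91.32608364240276
[[326.0, 151.0], [324.0, 221.0], [337.0, 124.0], [331.0, 245.0], [341.0, 121.0], [336.0, 248.0]]
130 (np.int64(333), np.int64(547), 49) 
150 (np.int64(336), np.int64(548), 48) ['146,147,141', '135,139,132', '116,121,120', '101,107,108', '100,105,106', '105,109,107', '83,86,83', '76,78,77', '206,222,228', '93,147,230', '117,137,180', '229,237,242', '230,237,242', '231,237,242', '192,205,217']
170 (np.int64(336), np.int64(536), 39) ['103,110,111', '103,109,109', '114,120,119', '89,97,98', '103,109,107', '112,116,115', '66,68,70', '253,255,255', '255,255,255', '80,162,249', '212,223,225', '227,235,240', '229,235,241', '228,235,241', '87,92,93']
190 (np.int64(335), np.int64(532), 39) 
210 (np.int64(334), np.int64(532), 38)
```

The push met a solid stop at 23 N with no further motion, and the drawer front shows at columns 334–339 where home predicts it, so the drawer is home. For the ring I'll grip a peg tangentially and turn only in the robot-side sector, from θ −80° to −200°, clear of the racks.

Run:
```python
from h import *
calls([(.505,-.4149,.312,99.6),(.505,-.4149,.13,99.6)])
```

```text
dx -0.2062 dy -0.0140 dz 0.0019 rz -0.0321  rows 3.3
dx -0.2053 dy -0.0239 dz 0.0019 rz -0.0321  rows 3.3
dx -0.2039 dy -0.0338 dz 0.0019 rz -0.0321  rows 3.3
dx 0.0000 dy 0.0000 dz 0.2275 rz -0.0000  rows 3.6
```

```bash
python3 -m inch '[{"dx":-0.05,"dy":-0.003,"dz":0,"rx":0,"ry":0,"rz":-0.008},{"dx":-0.1,"dy":-0.007,"dz":0.001,"rx":0,"ry":0,"rz":-0.016},{"dx":-0.15,"dy":-0.01,"dz":0.001,"rx":0,"ry":0,"rz":-0.024},{"dx":-0.206,"dy":-0.014,"dz":0.002,"rx":0,"ry":0,"rz":-0.032}]' 0
python3 -m inch '[{"dx":-0.05,"dy":-0.006,"dz":0,"rx":0,"ry":0,"rz":-0.008},{"dx":-0.1,"dy":-0.012,"dz":0.001,"rx":0,"ry":0,"rz":-0.016},{"dx":-0.15,"dy":-0.018,"dz":0.001,"rx":0,"ry":0,"rz":-0.024},{"dx":-0.2055,"dy":-0.024,"dz":0.002,"rx":0,"ry":0,"rz":-0.032}]'
python3 -m inch '[{"dx":-0.05,"dy":-0.008,"dz":0,"rx":0,"ry":0,"rz":-0.008},{"dx":-0.1,"dy":-0.016,"dz":0.001,"rx":0,"ry":0,"rz":-0.016},{"dx":-0.15,"dy":-0.025,"dz":0.001,"rx":0,"ry":0,"rz":-0.024},{"dx":-0.204,"dy":-0.034,"dz":0.002,"rx":0,"ry":0,"rz":-0.032}]'
python3 -m inch '[{"dx":0,"dy":0,"dz":0.05,"rx":0,"ry":0,"rz":0},{"dx":0,"dy":0,"dz":0.1,"rx":0,"ry":0,"rz":0},{"dx":0,"dy":0,"dz":0.15,"rx":0,"ry":0,"rz":0},{"dx":0,"dy":0,"dz":0.2,"rx":0,"ry":0,"rz":0},{"dx":0,"dy":0,"dz":0.2275,"rx":0,"ry":0,"rz":0}]'
python3 - <<'E'
from h import *
optics.grab_frame('wrist');optics.grab_frame('wrist');optics.grab_frame('wrist')
s=state(); i=optics.camera_info('wrist'); im=save('wrist','q.png'); print(s['tool_pos'],yaw_now(s),s['joint_pos'])
print('pred bkB top',proj('wrist',(.505,-.4149,.085),i),'red',proj('wrist',(.4156,-.3068,.085),i))
hsv=cv2.cvtColor(im,cv2.COLOR_RGB2HSV); m=((hsv[...,0]<6)|(hsv[...,0]>174))&(hsv[...,1]>170)&(hsv[...,2]>120)
n,l,st,ce=cv2.connectedComponentsWithStats(m.astype(np.uint8)); print([(st[k].tolist(),ce[k].round().tolist()) for k in range(1,n) if st[k,4]>60])
print([(np.round(d['bbox']).tolist(),round(d['confidence'],2)) for d in nets.boxes_of('wrist','board')[:2]])
C=np.array([.4915,-.335,.046]);a=np.radians(83.5);Y=np.array([np.cos(a),np.sin(a),0]);X=np.array([np.sin(a),-np.cos(a),0])
print('pred corners',[np.round(proj('wrist',C+.049*k*Y+.03*j*X,i)).tolist() for k in(1,-1) for j in(-1,1)])
E
```

```text
time: 16.8
tool_pos: [0.5189, -0.0853, 0.3125]
tool_rot: [-0.001, 0.681, 0.732, -0.001]
contact_force: [0.0, -0.0, -0.0]
gripper_width: 0.5
grasp_force: 0.0
time: 17.2
tool_pos: [0.5114, -0.2508, 0.3108]
tool_rot: [-0.002, 0.663, 0.748, -0.0]
contact_force: [1.1, -0.1, -0.3]
gripper_width: 0.498
grasp_force: 0.0
time: 17.6
tool_pos: [0.5039, -0.4161, 0.309]
tool_rot: [-0.002, 0.645, 0.764, 0.0]
contact_force: [0.2, -0.2, 0.1]
gripper_width: 0.504
grasp_force: 0.0
time: 18.1
tool_pos: [0.5018, -0.4123, 0.1222]
tool_rot: [-0.005, 0.646, 0.764, 0.001]
contact_force: [-0.5, 0.3, -0.2]
gripper_width: 0.499
grasp_force: 0.0
[ 0.50278833 -0.41315956  0.12538283] 99.56539260705438 [-8.02160561e-01  1.99776903e-01  1.63415102e+00  8.96732692e-05
  1.31523165e+00 -9.69144393e-01]
pred bkB top [287.40575421 242.33239484] red [150.35410397  17.71900376]
[([136, 2, 56, 54, 1665], [163.0, 28.0]), ([74, 253, 103, 50, 914], [135.0, 277.0]), ([67, 283, 49, 26, 475], [91.0, 296.0])]
[([291.0, 99.0, 129.0, 179.0], 0.69)]
pred corners [[263.0, 11.0], [355.0, 41.0], [226.0, 165.0], [309.0, 189.0]]
```

```bash
python3 -m inch '[{"dx":-0.001,"dy":0.001,"dz":0.03,"rx":0,"ry":0,"rz":0},{"dx":-0.001,"dy":0.001,"dz":0.06,"rx":0,"ry":0,"rz":0},{"dx":-0.001,"dy":0.001,"dz":0.08,"rx":0,"ry":0,"rz":0},{"dx":-0.001,"dy":0.001,"dz":0.08,"rx":0,"ry":0,"rz":0},{"dx":-0.001,"dy":0.001,"dz":0.08,"rx":0,"ry":0,"rz":0}]'
python3 -m inch '[{"dx":0,"dy":0,"dz":0,"rx":0,"ry":0,"rz":0},{"dx":0,"dy":0,"dz":0,"rx":0,"ry":0,"rz":0},{"dx":0,"dy":0,"dz":0,"rx":0,"ry":0,"rz":0},{"dx":0,"dy":0,"dz":0,"rx":0,"ry":0,"rz":0}]' -1
python3 -c "
from h import *
s=state();print(s['tool_pos'],yaw_now(s),s['contact_force'],s['ft_torque'])"
```

```text
time: 18.85
tool_pos: [0.5061, -0.4163, 0.0669]
tool_rot: [0.001, 0.646, 0.764, -0.0]
contact_force: [-0.0, -0.5, 0.2]
gripper_width: 0.5
grasp_force: 0.0
time: 19.25
tool_pos: [0.5061, -0.4168, 0.0679]
tool_rot: [0.001, 0.646, 0.764, -0.0]
contact_force: [-1.9, -0.1, 5.9]
gripper_width: 0.167
grasp_force: 58.6
[ 0.50614511 -0.41684122  0.06794041] 99.57346221844287 [-1.87730903 -0.08494181  5.89039155] [0.0573693  0.44464915 0.00909506]
```

```bash
python3 -m inch '[{"dx":0.001,"dy":-0.0141,"dz":0,"rx":0,"ry":0,"rz":0.0931},{"dx":0.0039,"dy":-0.0279,"dz":0,"rx":0,"ry":0,"rz":0.1862},{"dx":0.0088,"dy":-0.0412,"dz":0,"rx":0,"ry":0,"rz":0.2793},{"dx":0.0154,"dy":-0.0537,"dz":0,"rx":0,"ry":0,"rz":0.3723},{"dx":0.0237,"dy":-0.0651,"dz":0,"rx":0,"ry":0,"rz":0.4654}]'
python3 - <<'E'
from h import *
s=state();p=np.array(s['tool_pos']);d=p[:2]-[.4915,-.335];print(p,yaw_now(s),'theta',np.degrees(np.arctan2(d[1],d[0])),np.hypot(*d),s['contact_force'],s['ft_torque'])
E
```

```text
time: 19.75
tool_pos: [0.4514, -0.4084, 0.068]
tool_rot: [0.003, 0.869, 0.495, -0.001]
contact_force: [-0.7, -4.7, 3.8]
gripper_width: 0.17
grasp_force: 59.7
[ 0.45137192 -0.4083615   0.06795061] 59.283684470478384 theta -118.67826401936954 0.08361921442206252 [-0.72640436 -4.72803629  3.82393608] [-0.61011466  0.31340918  0.28195977]
```

```bash
python3 -m inch '[{"dx":0.001,"dy":-0.0141,"dz":0,"rx":0,"ry":0,"rz":0.0931},{"dx":0.0039,"dy":-0.0279,"dz":0,"rx":0,"ry":0,"rz":0.1862},{"dx":0.0088,"dy":-0.0412,"dz":0,"rx":0,"ry":0,"rz":0.2793},{"dx":0.0154,"dy":-0.0537,"dz":0,"rx":0,"ry":0,"rz":0.3723},{"dx":0.0237,"dy":-0.0651,"dz":0,"rx":0,"ry":0,"rz":0.4654}]'
python3 -m inch '[{"dx":0.001,"dy":-0.0141,"dz":0,"rx":0,"ry":0,"rz":0.0931},{"dx":0.0039,"dy":-0.0279,"dz":0,"rx":0,"ry":0,"rz":0.1862},{"dx":0.0088,"dy":-0.0412,"dz":0,"rx":0,"ry":0,"rz":0.2793},{"dx":0.0154,"dy":-0.0537,"dz":0,"rx":0,"ry":0,"rz":0.3723},{"dx":0.0237,"dy":-0.0651,"dz":0,"rx":0,"ry":0,"rz":0.4654}]'
python3 - <<'E'
from h import *
s=state();p=np.array(s['tool_pos']);d=p[:2]-[.4915,-.335];print(p,yaw_now(s),'theta',np.degrees(np.arctan2(d[1],d[0])),np.hypot(*d),s['contact_force'],s['ft_torque'],s['joint_pos'])
E
```

```text
time: 20.25
tool_pos: [0.4137, -0.366, 0.0679]
tool_rot: [0.003, 0.986, 0.168, -0.003]
contact_force: [-11.6, -6.0, 8.3]
gripper_width: 0.168
grasp_force: 59.9
time: 20.75
tool_pos: [0.4124, -0.3082, 0.0678]
tool_rot: [0.001, 0.984, -0.18, -0.005]
contact_force: [-19.6, 2.9, 18.4]
gripper_width: 0.172
grasp_force: 61.3
[ 0.41241373 -0.30819776  0.06784265] -20.71695828313021 theta 161.2785407955785 0.08350447593467708 [-19.64779379   2.90714673  18.41658057] [0.51812336 3.14054614 0.05310293] [-0.78215427 -0.04267843  1.99646631 -0.00831407  1.19487325  1.15328084]
```

```bash
python3 -m inch '[{"dx":0,"dy":0,"dz":0,"rx":0,"ry":0,"rz":0},{"dx":0,"dy":0,"dz":0,"rx":0,"ry":0,"rz":0},{"dx":0,"dy":0,"dz":0,"rx":0,"ry":0,"rz":0}]' 0
python3 -m inch '[{"dx":0,"dy":0,"dz":-0.03,"rx":0,"ry":0,"rz":0},{"dx":0,"dy":0,"dz":-0.06,"rx":0,"ry":0,"rz":0},{"dx":0,"dy":0,"dz":-0.06,"rx":0,"ry":0,"rz":0}]'
python3 - <<'E'
from h import *
from scipy.optimize import least_squares
s=state();print(s['tool_pos'],yaw_now(s))
P=np.array([[.5061,-.4168],[.4514,-.4084],[.4137,-.366],[.4124,-.3082]])
for R in(.081,None):
    f=(lambda v:np.hypot(*(P-v[:2]).T)-.081) if R else (lambda v:np.hypot(*(P-v[:2]).T)-v[2])
    r=least_squares(f,[.49,-.335]+([] if R else [.081]));print(r.x,r.fun)
E
```

```text
time: 21.05
tool_pos: [0.4165, -0.3078, 0.0659]
tool_rot: [0.0, 0.984, -0.177, 0.0]
contact_force: [-0.3, -0.7, -0.0]
gripper_width: 0.497
grasp_force: 0.0
time: 21.35
tool_pos: [0.4183, -0.3096, 0.1175]
tool_rot: [0.002, 0.984, -0.177, 0.003]
contact_force: [0.8, -0.2, -0.1]
gripper_width: 0.501
grasp_force: 0.0
[ 0.41830333 -0.30963979  0.11750751] -20.410594834797696
[ 0.48888329 -0.33694878] [ 0.00068618 -0.00031373 -0.00039913  0.00070794]
[ 0.49066628 -0.3354117   0.08285066] [-1.19231433e-05  2.95756051e-05 -2.88476946e-05  1.11954906e-05]
```

```bash
python3 -m inch '[{"dx":0.001,"dy":0.0141,"dz":0,"rx":0,"ry":0,"rz":-0.0931},{"dx":0.0039,"dy":0.0279,"dz":0,"rx":0,"ry":0,"rz":-0.1862},{"dx":0.0088,"dy":0.0412,"dz":0,"rx":0,"ry":0,"rz":-0.2793},{"dx":0.0154,"dy":0.0537,"dz":0,"rx":0,"ry":0,"rz":-0.3723},{"dx":0.0237,"dy":0.0651,"dz":0,"rx":0,"ry":0,"rz":-0.4654}]'
python3 -m inch '[{"dx":0.001,"dy":0.0141,"dz":0,"rx":0,"ry":0,"rz":-0.0931},{"dx":0.0039,"dy":0.0279,"dz":0,"rx":0,"ry":0,"rz":-0.1862},{"dx":0.0088,"dy":0.0412,"dz":0,"rx":0,"ry":0,"rz":-0.2793},{"dx":0.0154,"dy":0.0537,"dz":0,"rx":0,"ry":0,"rz":-0.3723},{"dx":0.0237,"dy":0.0651,"dz":0,"rx":0,"ry":0,"rz":-0.4654}]'
python3 -m inch '[{"dx":0.001,"dy":0.0141,"dz":0,"rx":0,"ry":0,"rz":-0.0931},{"dx":0.0039,"dy":0.0279,"dz":0,"rx":0,"ry":0,"rz":-0.1862},{"dx":0.0088,"dy":0.0412,"dz":0,"rx":0,"ry":0,"rz":-0.2793},{"dx":0.0154,"dy":0.0537,"dz":0,"rx":0,"ry":0,"rz":-0.3723},{"dx":0.0237,"dy":0.0651,"dz":0,"rx":0,"ry":0,"rz":-0.4654}]'
python3 - <<'E'
from h import *
for k in range(3): optics.grab_frame('wrist')
s=state(); i=optics.camera_info('wrist'); im=save('wrist','r.png'); print(s['tool_pos'],yaw_now(s))
print('pred red',proj('wrist',(.505,-.4165,.085),i))
hsv=cv2.cvtColor(im,cv2.COLOR_RGB2HSV); m=((hsv[...,0]<6)|(hsv[...,0]>174))&(hsv[...,1]>170)&(hsv[...,2]>120)
n,l,st,ce=cv2.connectedComponentsWithStats(m.astype(np.uint8)); print([(st[k].tolist(),ce[k].round().tolist()) for k in range(1,n) if st[k,4]>60])
E
```

```text
time: 21.85
tool_pos: [0.4154, -0.3632, 0.1124]
tool_rot: [-0.001, 0.985, 0.173, -0.0]
contact_force: [0.2, -0.5, 0.1]
gripper_width: 0.502
grasp_force: 0.0
time: 22.35
tool_pos: [0.4511, -0.4059, 0.1122]
tool_rot: [-0.001, 0.866, 0.499, -0.0]
contact_force: [-0.3, 0.7, 0.4]
gripper_width: 0.498
grasp_force: 0.0
time: 22.85
tool_pos: [0.5057, -0.4157, 0.1121]
tool_rot: [-0.001, 0.644, 0.765, 0.0]
contact_force: [0.2, 0.3, 0.4]
gripper_width: 0.502
grasp_force: 0.0
[ 0.50557684 -0.41541514  0.11238007] 99.4591799860121
pred red [282.68692835 248.16742912]
[([409, 0, 37, 21, 548], [429.0, 8.0]), ([272, 150, 8, 9, 61], [276.0, 154.0]), ([60, 255, 111, 50, 1196], [116.0, 277.0]), ([53, 287, 54, 28, 595], [78.0, 301.0]), ([451, 348, 15, 14, 100], [457.0, 355.0])]
```

```bash
python3 -m inch '[{"dx":-0.0015,"dy":-0.0015,"dz":0.03,"rx":0,"ry":0,"rz":0},{"dx":-0.0015,"dy":-0.0015,"dz":0.063,"rx":0,"ry":0,"rz":0},{"dx":-0.0015,"dy":-0.0015,"dz":0.063,"rx":0,"ry":0,"rz":0},{"dx":-0.0015,"dy":-0.0015,"dz":0.063,"rx":0,"ry":0,"rz":0}]'
python3 -m inch '[{"dx":0,"dy":0,"dz":0,"rx":0,"ry":0,"rz":0},{"dx":0,"dy":0,"dz":0,"rx":0,"ry":0,"rz":0},{"dx":0,"dy":0,"dz":0,"rx":0,"ry":0,"rz":0},{"dx":0,"dy":0,"dz":0,"rx":0,"ry":0,"rz":0}]' -1
python3 -m inch '[{"dx":0.001,"dy":-0.0144,"dz":0,"rx":0,"ry":0,"rz":0.0931},{"dx":0.004,"dy":-0.0285,"dz":0,"rx":0,"ry":0,"rz":0.1862},{"dx":0.009,"dy":-0.0421,"dz":0,"rx":0,"ry":0,"rz":0.2793},{"dx":0.0157,"dy":-0.0548,"dz":0,"rx":0,"ry":0,"rz":0.3723},{"dx":0.0242,"dy":-0.0665,"dz":0,"rx":0,"ry":0,"rz":0.4654}]'
```

```text
time: 23.45
tool_pos: [0.5038, -0.4168, 0.0627]
tool_rot: [-0.001, 0.646, 0.763, 0.0]
contact_force: [1.0, -0.1, 0.6]
gripper_width: 0.5
grasp_force: 0.0
time: 23.85
tool_pos: [0.5052, -0.4181, 0.0656]
tool_rot: [0.001, 0.646, 0.764, -0.0]
contact_force: [-2.4, 1.7, 6.6]
gripper_width: 0.172
grasp_force: 58.7
time: 24.35
tool_pos: [0.4496, -0.4087, 0.0656]
tool_rot: [0.003, 0.869, 0.495, 0.0]
contact_force: [0.1, -1.2, 5.3]
gripper_width: 0.171
grasp_force: 59.8
```

Forces are smaller now. I'll do the remaining two calls of this stroke, release, lift and go back.

```bash
python3 -m inch '[{"dx":0.001,"dy":-0.0144,"dz":0,"rx":0,"ry":0,"rz":0.0931},{"dx":0.004,"dy":-0.0285,"dz":0,"rx":0,"ry":0,"rz":0.1862},{"dx":0.009,"dy":-0.0421,"dz":0,"rx":0,"ry":0,"rz":0.2793},{"dx":0.0157,"dy":-0.0548,"dz":0,"rx":0,"ry":0,"rz":0.3723},{"dx":0.0242,"dy":-0.0665,"dz":0,"rx":0,"ry":0,"rz":0.4654}]'
python3 -m inch '[{"dx":0.001,"dy":-0.0144,"dz":0,"rx":0,"ry":0,"rz":0.0931},{"dx":0.004,"dy":-0.0285,"dz":0,"rx":0,"ry":0,"rz":0.1862},{"dx":0.009,"dy":-0.0421,"dz":0,"rx":0,"ry":0,"rz":0.2793},{"dx":0.0157,"dy":-0.0548,"dz":0,"rx":0,"ry":0,"rz":0.3723},{"dx":0.0242,"dy":-0.0665,"dz":0,"rx":0,"ry":0,"rz":0.4654}]'
python3 -m inch '[{"dx":0,"dy":0,"dz":0,"rx":0,"ry":0,"rz":0},{"dx":0,"dy":0,"dz":0,"rx":0,"ry":0,"rz":0},{"dx":0,"dy":0,"dz":0,"rx":0,"ry":0,"rz":0}]' 0
python3 -m inch '[{"dx":0,"dy":0,"dz":-0.03,"rx":0,"ry":0,"rz":0},{"dx":0,"dy":0,"dz":-0.06,"rx":0,"ry":0,"rz":0},{"dx":0,"dy":0,"dz":-0.06,"rx":0,"ry":0,"rz":0}]'
python3 -m inch '[{"dx":0.001,"dy":0.0144,"dz":0,"rx":0,"ry":0,"rz":-0.0931},{"dx":0.004,"dy":0.0285,"dz":0,"rx":0,"ry":0,"rz":-0.1862},{"dx":0.009,"dy":0.0421,"dz":0,"rx":0,"ry":0,"rz":-0.2793},{"dx":0.0157,"dy":0.0548,"dz":0,"rx":0,"ry":0,"rz":-0.3723},{"dx":0.0242,"dy":0.0665,"dz":0,"rx":0,"ry":0,"rz":-0.4654}]'
python3 -m inch '[{"dx":0.001,"dy":0.0144,"dz":0,"rx":0,"ry":0,"rz":-0.0931},{"dx":0.004,"dy":0.0285,"dz":0,"rx":0,"ry":0,"rz":-0.1862},{"dx":0.009,"dy":0.0421,"dz":0,"rx":0,"ry":0,"rz":-0.2793},{"dx":0.0157,"dy":0.0548,"dz":0,"rx":0,"ry":0,"rz":-0.3723},{"dx":0.0242,"dy":0.0665,"dz":0,"rx":0,"ry":0,"rz":-0.4654}]'
python3 -m inch '[{"dx":0.001,"dy":0.0144,"dz":0,"rx":0,"ry":0,"rz":-0.0931},{"dx":0.004,"dy":0.0285,"dz":0,"rx":0,"ry":0,"rz":-0.1862},{"dx":0.009,"dy":0.0421,"dz":0,"rx":0,"ry":0,"rz":-0.2793},{"dx":0.0157,"dy":0.0548,"dz":0,"rx":0,"ry":0,"rz":-0.3723},{"dx":0.0242,"dy":0.0665,"dz":0,"rx":0,"ry":0,"rz":-0.4654}]'
python3 - <<'E'
from h import *
for k in range(3): optics.grab_frame('wrist')
s=state(); i=optics.camera_info('wrist'); im=save('wrist','s.png'); print(s['tool_pos'],yaw_now(s))
print('pred red',proj('wrist',(.5045,-.417,.085),i))
hsv=cv2.cvtColor(im,cv2.COLOR_RGB2HSV); m=((hsv[...,0]<6)|(hsv[...,0]>174))&(hsv[...,1]>170)&(hsv[...,2]>120)
n,l,st,ce=cv2.connectedComponentsWithStats(m.astype(np.uint8)); print([(st[k].tolist(),ce[k].round().tolist()) for k in range(1,n) if st[k,4]>60])
E
```

```text
time: 24.85
tool_pos: [0.4122, -0.3653, 0.0656]
tool_rot: [0.003, 0.986, 0.168, -0.001]
contact_force: [-5.3, -2.5, 7.6]
gripper_width: 0.167
grasp_force: 60.0
time: 25.35
tool_pos: [0.4115, -0.3073, 0.0655]
tool_rot: [0.001, 0.984, -0.18, -0.002]
contact_force: [-11.7, 0.6, 12.6]
gripper_width: 0.174
grasp_force: 60.8
time: 25.65
tool_pos: [0.4135, -0.3068, 0.0634]
tool_rot: [0.0, 0.984, -0.177, 0.0]
contact_force: [0.0, 0.2, -0.7]
gripper_width: 0.497
grasp_force: 0.0
time: 25.95
tool_pos: [0.4153, -0.3088, 0.1151]
tool_rot: [0.002, 0.984, -0.177, 0.003]
contact_force: [0.1, -0.8, 1.7]
gripper_width: 0.502
grasp_force: 0.0
time: 26.45
tool_pos: [0.4124, -0.3635, 0.11]
tool_rot: [-0.001, 0.985, 0.173, -0.0]
contact_force: [-1.0, 0.7, -0.2]
gripper_width: 0.5
grasp_force: 0.0
time: 26.95
tool_pos: [0.4488, -0.4072, 0.1098]
tool_rot: [-0.001, 0.867, 0.499, -0.0]
contact_force: [0.1, -0.0, 0.9]
gripper_width: 0.497
grasp_force: 0.0
time: 27.45
tool_pos: [0.5046, -0.4172, 0.1097]
tool_rot: [-0.001, 0.644, 0.765, 0.0]
contact_force: [-0.6, 0.2, 0.9]
gripper_width: 0.497
grasp_force: 0.0
[ 0.5044948  -0.41685697  0.10996362] 99.45459887733463
pred red [283.96380877 248.35204202]
[([273, 149, 10, 9, 67], [277.0, 153.0]), ([269, 210, 29, 47, 1007], [284.0, 234.0]), ([59, 255, 112, 50, 1181], [117.0, 277.0]), ([52, 287, 55, 28, 599], [78.0, 302.0]), ([452, 348, 14, 13, 73], [458.0, 355.0])]
```

After two strokes (240°) the red peg is right under the fingers, at (284,234) as predicted. Third stroke.

```bash
python3 -m inch '[{"dx":0,"dy":0,"dz":0.03,"rx":0,"ry":0,"rz":0},{"dx":0,"dy":0,"dz":0.0605,"rx":0,"ry":0,"rz":0},{"dx":0,"dy":0,"dz":0.0605,"rx":0,"ry":0,"rz":0},{"dx":0,"dy":0,"dz":0.0605,"rx":0,"ry":0,"rz":0}]'
python3 -m inch '[{"dx":0,"dy":0,"dz":0,"rx":0,"ry":0,"rz":0},{"dx":0,"dy":0,"dz":0,"rx":0,"ry":0,"rz":0},{"dx":0,"dy":0,"dz":0,"rx":0,"ry":0,"rz":0},{"dx":0,"dy":0,"dz":0,"rx":0,"ry":0,"rz":0}]' -1
python3 -m inch '[{"dx":0.001,"dy":-0.0144,"dz":0,"rx":0,"ry":0,"rz":0.0931},{"dx":0.004,"dy":-0.0285,"dz":0,"rx":0,"ry":0,"rz":0.1862},{"dx":0.009,"dy":-0.0421,"dz":0,"rx":0,"ry":0,"rz":0.2793},{"dx":0.0157,"dy":-0.0548,"dz":0,"rx":0,"ry":0,"rz":0.3723},{"dx":0.0242,"dy":-0.0665,"dz":0,"rx":0,"ry":0,"rz":0.4654}]'
python3 -m inch '[{"dx":0.001,"dy":-0.0144,"dz":0,"rx":0,"ry":0,"rz":0.0931},{"dx":0.004,"dy":-0.0285,"dz":0,"rx":0,"ry":0,"rz":0.1862},{"dx":0.009,"dy":-0.0421,"dz":0,"rx":0,"ry":0,"rz":0.2793},{"dx":0.0157,"dy":-0.0548,"dz":0,"rx":0,"ry":0,"rz":0.3723},{"dx":0.0242,"dy":-0.0665,"dz":0,"rx":0,"ry":0,"rz":0.4654}]'
python3 -m inch '[{"dx":0.001,"dy":-0.0144,"dz":0,"rx":0,"ry":0,"rz":0.0931},{"dx":0.004,"dy":-0.0285,"dz":0,"rx":0,"ry":0,"rz":0.1862},{"dx":0.009,"dy":-0.0421,"dz":0,"rx":0,"ry":0,"rz":0.2793},{"dx":0.0157,"dy":-0.0548,"dz":0,"rx":0,"ry":0,"rz":0.3723},{"dx":0.0242,"dy":-0.0665,"dz":0,"rx":0,"ry":0,"rz":0.4654}]'
python3 -m inch '[{"dx":0,"dy":0,"dz":0,"rx":0,"ry":0,"rz":0},{"dx":0,"dy":0,"dz":0,"rx":0,"ry":0,"rz":0},{"dx":0,"dy":0,"dz":0,"rx":0,"ry":0,"rz":0}]' 0
python3 -m inch '[{"dx":0,"dy":0,"dz":-0.03,"rx":0,"ry":0,"rz":0},{"dx":0,"dy":0,"dz":-0.06,"rx":0,"ry":0,"rz":0},{"dx":0,"dy":0,"dz":-0.06,"rx":0,"ry":0,"rz":0}]'
python3 -m inch '[{"dx":0.001,"dy":0.0144,"dz":0,"rx":0,"ry":0,"rz":-0.0931},{"dx":0.004,"dy":0.0285,"dz":0,"rx":0,"ry":0,"rz":-0.1862},{"dx":0.009,"dy":0.0421,"dz":0,"rx":0,"ry":0,"rz":-0.2793},{"dx":0.0157,"dy":0.0548,"dz":0,"rx":0,"ry":0,"rz":-0.3723},{"dx":0.0242,"dy":0.0665,"dz":0,"rx":0,"ry":0,"rz":-0.4654}]'
python3 -m inch '[{"dx":0.001,"dy":0.0144,"dz":0,"rx":0,"ry":0,"rz":-0.0931},{"dx":0.004,"dy":0.0285,"dz":0,"rx":0,"ry":0,"rz":-0.1862},{"dx":0.009,"dy":0.0421,"dz":0,"rx":0,"ry":0,"rz":-0.2793},{"dx":0.0157,"dy":0.0548,"dz":0,"rx":0,"ry":0,"rz":-0.3723},{"dx":0.0242,"dy":0.0665,"dz":0,"rx":0,"ry":0,"rz":-0.4654}]'
python3 -m inch '[{"dx":0.001,"dy":0.0144,"dz":0,"rx":0,"ry":0,"rz":-0.0931},{"dx":0.004,"dy":0.0285,"dz":0,"rx":0,"ry":0,"rz":-0.1862},{"dx":0.009,"dy":0.0421,"dz":0,"rx":0,"ry":0,"rz":-0.2793},{"dx":0.0157,"dy":0.0548,"dz":0,"rx":0,"ry":0,"rz":-0.3723},{"dx":0.0242,"dy":0.0665,"dz":0,"rx":0,"ry":0,"rz":-0.4654}]'
python3 - <<'E'
from h import *
for k in range(3): optics.grab_frame('wrist')
s=state(); i=optics.camera_info('wrist'); im=save('wrist','t.png'); print(s['tool_pos'],yaw_now(s))
print('pred red at 159.6',proj('wrist',(.413,-.3068,.085),i))
hsv=cv2.cvtColor(im,cv2.COLOR_RGB2HSV); m=((hsv[...,0]<6)|(hsv[...,0]>174))&(hsv[...,1]>170)&(hsv[...,2]>120)
n,l,st,ce=cv2.connectedComponentsWithStats(m.astype(np.uint8)); print([(st[k].tolist(),ce[k].round().tolist()) for k in range(1,n) if st[k,4]>60])
E
```

```text
time: 28.05
tool_pos: [0.5038, -0.4169, 0.0624]
tool_rot: [-0.001, 0.646, 0.763, 0.0]
contact_force: [-0.6, -1.2, 0.2]
gripper_width: 0.503
grasp_force: 0.0
time: 28.45
tool_pos: [0.5051, -0.4182, 0.0651]
tool_rot: [0.001, 0.646, 0.764, -0.0]
contact_force: [-3.4, -0.1, 5.8]
gripper_width: 0.173
grasp_force: 58.7
time: 28.95
tool_pos: [0.4496, -0.4087, 0.0651]
tool_rot: [0.003, 0.869, 0.495, 0.0]
contact_force: [0.0, -1.6, 4.3]
gripper_width: 0.174
grasp_force: 59.8
time: 29.45
tool_pos: [0.4122, -0.3653, 0.065]
tool_rot: [0.002, 0.986, 0.168, -0.001]
contact_force: [-4.9, -2.9, 6.2]
gripper_width: 0.171
grasp_force: 60.0
time: 29.95
tool_pos: [0.4115, -0.3073, 0.065]
tool_rot: [0.001, 0.984, -0.18, -0.002]
contact_force: [-10.7, 1.7, 13.5]
gripper_width: 0.178
grasp_force: 60.8
time: 30.25
tool_pos: [0.4135, -0.3069, 0.063]
tool_rot: [0.0, 0.984, -0.177, 0.0]
contact_force: [-0.1, 0.2, -0.2]
gripper_width: 0.499
grasp_force: 0.0
time: 30.55
tool_pos: [0.4153, -0.3088, 0.1147]
tool_rot: [0.002, 0.984, -0.177, 0.003]
contact_force: [0.3, 0.4, 0.8]
gripper_width: 0.498
grasp_force: 0.0
time: 31.05
tool_pos: [0.4124, -0.3635, 0.1096]
tool_rot: [-0.001, 0.985, 0.173, -0.0]
contact_force: [0.7, -0.4, -0.3]
gripper_width: 0.5
grasp_force: 0.0
time: 31.55
tool_pos: [0.4488, -0.4072, 0.1094]
tool_rot: [-0.001, 0.867, 0.499, -0.0]
contact_force: [-0.0, -0.3, -1.0]
gripper_width: 0.499
grasp_force: 0.0
time: 32.05
tool_pos: [0.5046, -0.4172, 0.1093]
tool_rot: [-0.001, 0.644, 0.765, 0.0]
contact_force: [-0.8, -0.1, -0.0]
gripper_width: 0.496
grasp_force: 0.0
[ 0.50452932 -0.4168531   0.10960048] 99.45557495619914
pred red at 159.6 [125.87104217  -4.97266516]
[([118, 0, 65, 41, 1500], [154.0, 17.0]), ([273, 150, 10, 10, 68], [278.0, 154.0]), ([59, 255, 112, 50, 1148], [117.0, 277.0]), ([51, 287, 56, 28, 597], [77.0, 302.0]), ([452, 348, 14, 14, 76], [458.0, 355.0])]
```

The full turn is done, with the red peg back near its start. The last stroke is 64°, for about 7.4 rad in all.

```bash
python3 -m inch '[{"dx":0,"dy":0,"dz":0.03,"rx":0,"ry":0,"rz":0},{"dx":0,"dy":0,"dz":0.06,"rx":0,"ry":0,"rz":0},{"dx":0,"dy":0,"dz":0.06,"rx":0,"ry":0,"rz":0},{"dx":0,"dy":0,"dz":0.06,"rx":0,"ry":0,"rz":0}]'
python3 -m inch '[{"dx":0,"dy":0,"dz":0,"rx":0,"ry":0,"rz":0},{"dx":0,"dy":0,"dz":0,"rx":0,"ry":0,"rz":0},{"dx":0,"dy":0,"dz":0,"rx":0,"ry":0,"rz":0},{"dx":0,"dy":0,"dz":0,"rx":0,"ry":0,"rz":0}]' -1
python3 -m inch '[{"dx":0.001,"dy":-0.0144,"dz":0,"rx":0,"ry":0,"rz":0.0931},{"dx":0.004,"dy":-0.0285,"dz":0,"rx":0,"ry":0,"rz":0.1862},{"dx":0.009,"dy":-0.0421,"dz":0,"rx":0,"ry":0,"rz":0.2793},{"dx":0.0157,"dy":-0.0548,"dz":0,"rx":0,"ry":0,"rz":0.3723},{"dx":0.0242,"dy":-0.0665,"dz":0,"rx":0,"ry":0,"rz":0.4654}]'
python3 -m inch '[{"dx":0.001,"dy":-0.0144,"dz":0,"rx":0,"ry":0,"rz":0.0931},{"dx":0.004,"dy":-0.0285,"dz":0,"rx":0,"ry":0,"rz":0.1862},{"dx":0.009,"dy":-0.0421,"dz":0,"rx":0,"ry":0,"rz":0.2793},{"dx":0.009,"dy":-0.0421,"dz":0,"rx":0,"ry":0,"rz":0.2793}]'
python3 -m inch '[{"dx":0,"dy":0,"dz":0,"rx":0,"ry":0,"rz":0},{"dx":0,"dy":0,"dz":0,"rx":0,"ry":0,"rz":0},{"dx":0,"dy":0,"dz":0,"rx":0,"ry":0,"rz":0}]' 0
python3 -m inch '[{"dx":0,"dy":0,"dz":-0.05,"rx":0,"ry":0,"rz":0},{"dx":0,"dy":0,"dz":-0.1,"rx":0,"ry":0,"rz":0},{"dx":0,"dy":0,"dz":-0.16,"rx":0,"ry":0,"rz":0},{"dx":0,"dy":0,"dz":-0.16,"rx":0,"ry":0,"rz":0},{"dx":0,"dy":0,"dz":-0.16,"rx":0,"ry":0,"rz":0}]'
python3 - <<'E'
from h import *
optics.grab_frame('wrist')
s=state(); i=optics.camera_info('wrist'); im=save('wrist','u.png'); print(s['time'],s['tool_pos'],yaw_now(s))
hsv=cv2.cvtColor(im,cv2.COLOR_RGB2HSV)
m=((hsv[...,0]>55)&(hsv[...,0]<90)&(hsv[...,1]>90)).astype(np.uint8)
C=np.array([.4907,-.3355,.046]);a=np.radians(83.5);Y=np.array([np.cos(a),np.sin(a),0]);X=np.array([np.sin(a),-np.cos(a),0])
q=np.array([proj('wrist',C+k*.065*Y+j*.045*X,i) for k,j in((1,-1),(1,1),(-1,1),(-1,-1))]).astype(np.int32)
w=np.zeros_like(m);cv2.fillConvexPoly(w,q,1); m&=w; print(q.tolist())
m=cv2.morphologyEx(m,cv2.MORPH_OPEN,np.ones((3,3)));m=cv2.morphologyEx(m,cv2.MORPH_CLOSE,np.ones((21,21)))
h=cv2.convexHull(max(cv2.findContours(m,0,1)[0],key=cv2.contourArea))[:,0]
W=np.array([ray('wrist',*p,.046,i)[:2] for p in h]); print(cv2.minAreaRect((W*1000).astype(np.float32)))
m=((hsv[...,0]<6)|(hsv[...,0]>174))&(hsv[...,1]>170)&(hsv[...,2]>120)
n,l,st,ce=cv2.connectedComponentsWithStats(m.astype(np.uint8)); print([(st[k].tolist(),ce[k].round().tolist()) for k in range(1,n) if st[k,4]>60])
for t in (159.6,119.6,95.6,85): print(t,proj('wrist',(.4905+.081*np.cos(np.radians(t)),-.336+.081*np.sin(np.radians(t)),.085),i).round())
E
```

```text
time: 32.65
tool_pos: [0.5038, -0.4169, 0.0624]
tool_rot: [-0.001, 0.646, 0.763, 0.0]
contact_force: [0.2, -0.5, 0.8]
gripper_width: 0.495
grasp_force: 0.0
time: 33.05
tool_pos: [0.5051, -0.4182, 0.0651]
tool_rot: [0.001, 0.646, 0.764, -0.0]
contact_force: [-3.0, 0.2, 6.4]
gripper_width: 0.168
grasp_force: 58.7
time: 33.55
tool_pos: [0.4496, -0.4087, 0.0651]
tool_rot: [0.003, 0.869, 0.495, 0.0]
contact_force: [-0.0, -1.6, 5.5]
gripper_width: 0.173
grasp_force: 59.8
time: 33.95
tool_pos: [0.4226, -0.3846, 0.065]
tool_rot: [0.001, 0.952, 0.305, -0.001]
contact_force: [-7.3, -0.6, 7.7]
gripper_width: 0.173
grasp_force: 60.3
time: 34.25
tool_pos: [0.4238, -0.3835, 0.0628]
tool_rot: [-0.0, 0.952, 0.305, 0.0]
contact_force: [0.4, 0.1, -0.0]
gripper_width: 0.499
grasp_force: 0.0
time: 34.75
tool_pos: [0.4244, -0.3843, 0.1927]
tool_rot: [0.002, 0.952, 0.306, 0.001]
contact_force: [-0.5, 0.5, -0.2]
gripper_width: 0.503
grasp_force: 0.0
34.8 [ 0.42359171 -0.38339807  0.19050572] 35.581507366983686
[[191, 93], [261, 3], [376, 118], [304, 194]]
((490.504638671875, -334.75628662109375), (97.89820098876953, 59.12834167480469), 83.0926513671875)
[([536, 24, 24, 39, 597], [551.0, 46.0]), ([175, 30, 36, 36, 751], [192.0, 47.0]), ([366, 257, 21, 12, 87], [376.0, 262.0]), ([376, 265, 14, 23, 104], [383.0, 275.0]), ([309, 288, 22, 22, 100], [320.0, 297.0])]
159.6 [198. 165.]
119.6 [174.  91.]
95.6 [185.  42.]
85 [196.  23.]
```

```bash
python3 -c "
from h import *
print(ticket.job_done())"
```

```text
the job is handed in; nothing more can be done
None
```

The job is handed in at about 35 s, with no verdict returned: the board is clamped flat and centred to about 1 mm by camera, the ring turned about 7.4 rad (worked out from arm motion), the drawer pushed home against its stop, and I saw no sign of a bystander being touched.

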